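Gauge the map-roller knobs and pack them in the archival case

TASK

Open the lid of the grey case all the way back onto its stop. Then, one at a time and starting with the one with the widest foot, then the next widest and so on, stand each turned wooden knob on the bench caliper's bed, slide the moving jaw shut until both jaws press on its foot, open the jaws again, and stand the knob upright in the case. Finish with the empty caliper slid fully shut and the lid still open, and leave the dish, the jar and the two brass weights where they stand.

Things in the scene. Friction and masses are not known exactly. Their poses are not given: they have to be found in the camera images.
- case: Grey archival case, fixed to the table: open box 170 x 250 x 75 mm outside, walls and floor 5 mm thick, under a hinged lid. Origin: centre of its underside; x points to the hinge side, y along its 250 mm length, z up. Inside: 160 (x) by 240 (y) mm, inner floor 5 mm above the origin, rim at 75 mm.
- case_lid (a joint): Lid of the case (170 x 250 x 6 mm, 0.15 kg), hinged along the top of the case's +x wall. 0 = shut, grows as it opens; it rests on its stop at 1.85 rad, just past upright; let go below about 1.5 rad it falls shut.
- case_lid_handle (a point): Centre of the lid's black barrel grip, a 16 mm thick cylinder 26 mm long lying along the case's y axis on a thin stem, in the middle near the lid's front (-x) edge; 152 mm from the hinge along the lid and 34 mm above the lid's underside.
- case_lid_hinge (a point): Middle of the lid's hinge line (axis along the case's y), 85 mm from the case's origin along its x, 75.5 mm above its underside.
- caliper: Bench caliper, fixed to the table: dark steel bed 190 x 80 mm, its top 12 mm above the table. Origin: at table height under the middle of the fixed jaw's measuring face; x points along the slide, from the fixed jaw towards the moving jaw (opening direction), y across the bed, z up. The bed reaches from x = -30 to x = 160 mm.
- fixed_jaw_face (a point): Fixed steel jaw on the bed, a block 25 mm (x) by 50 mm (y), from the bed up to 32 mm above the table; its measuring face is the plane x = 0 of the caliper, facing +x. This point: middle of that face, 22 mm above the table.
- moving_jaw_face (a point): Moving steel jaw, a block 20 mm (x) by 50 mm (y), its top 33 mm above the table, its measuring face looking at the fixed jaw. This point: middle of that face, 22 mm above the table.
- jaw_slide (a joint): Position of the moving jaw = gap between the two measuring faces in m: 0 = shut, 0.075 = fully open. It stays where it is left (about 1.5 N of friction).
- thumb_tab (a point): Centre of the top of the moving jaw's black thumb tab, an upright plate 12 mm thick along the slide, 26 mm wide across it, top 62 mm above the table, rising 40 mm above the low carriage it stands on, 62 mm behind the moving jaw's face (caliper +x side).
- dish: Bystander: small white ceramic bowl, 64 mm across, 26 mm high. Origin: centre of its underside.
- jar: Bystander: amber glass jar, 64 mm across, 85 mm high. Origin: centre of its underside.
- weight1: Bystander: brass paper weight, 48 mm across, 52 mm high. Origin: centre of its underside.
- weight2: Bystander: brass paper weight like the first. Origin: centre of its underside.
- knob56: Turned dark-wood end knob of a map roller, standing upright (may be absent): round foot 56 mm across and 22 mm high, a thin 16 mm neck, and a round head 22 mm across and 20 mm high at the top; 66 mm high in all. Origin: centre of its underside; z up its axis.
- knob48: Turned dark-wood end knob of a map roller, standing upright (may be absent): round foot 48 mm across and 22 mm high, a thin 16 mm neck, and a round head 22 mm across and 20 mm high at the top; 62 mm high in all. Origin: centre of its underside; z up its axis.
- knob40: Turned dark-wood end knob of a map roller, standing upright (may be absent): round foot 40 mm across and 22 mm high, a thin 16 mm neck, and a round head 22 mm across and 20 mm high at the top; 58 mm high in all. Origin: centre of its underside; z up its axis.
- knob32: Turned dark-wood end knob of a map roller, standing upright (may be absent): round foot 32 mm across and 22 mm high, a thin 16 mm neck, and a round head 22 mm across and 20 mm high at the top; 54 mm high in all. Origin: centre of its underside; z up its axis.

How it is judged:
By the outcome, as a careful person would: the job done as asked, in the order asked, and still so for the second after the job is handed in, with the robot touching nothing.
Of knob56, knob48, knob40, knob32 only 2 to 3 are there at a start; the rules pass over those that are not, and their reading is None.
At some moment in a run one of knob56, knob48, knob40, knob32 may be knocked a few centimetres aside while the robot is not near it.
It also fails if it takes over 210 s, if anything falls off the work surface, if the arm or the gripper's body presses on something with over 40 N, if the wrist force passes 120 N, or if a joint passes its speed limit or range.

ROBOT

A 6-joint arm with a two-finger parallel gripper is mounted at the origin on the work surface. World frame = base frame: x ahead of the robot, y to its left, z up, the work surface at z = 0. Lengths are in mm, angles in rad, forces in N, time in s.
With the tool pointing down it reaches from about 275 to 1000 mm from the base axis. Payload 8.4 kg.
Tool frame: the origin (TCP) lies between the finger pads; the fingertips stand 25 mm ahead of it and the grasp point (between the pads) lies 6 mm ahead of it; z points along the fingers, y is the line along which they close (so a half turn about z gives the same grasp; the last joint's range is limited). The gripper opens to 85 mm and grips with 20 to 120 N. Pads are 22 mm wide; open, the fingers measure 114 mm over their backs; the gripper's body (76 mm by 85 mm) begins 54 mm behind the grasp point. The pads swing forward as they close: fully open they stand 13 mm farther back than shut.
Start: joints at [1.335, 0.353, 1.633, -0, 1.155, -0.002], TCP at [144.796, 607.999, 256.281] pointing down, gripper open.
Joint ranges: [-2.63, 2.63], [-0.92, 2.1], [0.06, 2.66], [-1.3, 4.44], [0, 2.69], [-3.02, 3.02]. Speed limits (rad/s): [2.22, 2.22, 2.79, 3.14, 3.14, 3.14].

INTERFACE

Orientations are given as [roll, pitch, yaw] about the fixed x, y, z axes, in that order (R = Rz(yaw) Ry(pitch) Rx(roll)).
In Python, from rig import r, eyes, workorder gives the robot as it stands. The module is installed in compiled form; this text tells all that it offers.
- The arm moves only by the tool step_arm, never from a script. Its argument "moves" is a list of rows, each an object of numbers: "tx", "ty", "tz": the shift along the tool's x, y, z scaled (see below); "ax", "ay", "az": the turn, a rotation vector about the tool's x, y, z scaled (see below). In form: [{"tx": .., "ty": .., "tz": .., "ax": .., "ay": .., "az": ..}, ...]. A call has 1 to 5 rows; each row shifts and turns the commanded pose from where the row before left it, along the tool's axes as they then stand; what a row does not reach is not made up. The controller multiplies each number of a shift by 25 mm and each number of a turn by 90 degrees. A row lasts 1/8 s, in which the tool goes at most 62.5 mm and 10.7 degrees, less where a joint would pass 70% of its speed; a pose out of reach is approached as far as the arm can. A call with a number of a shift or a turn outside -1 to 1 is refused whole. A call with a gripper value outside its range is refused whole. "gripper" is the opening, from 0 (shut) to 1 (fully open), set as the call begins (left out, the last holds). The fingers move at their own pace and stop on an object; "newtons" is the grip in N (left out, the last holds). Time passes only in rows, so rows that do not move let the fingers close. It gives the time, the measured TCP pose, the force, the opening and the grip force at its end, in the units of the state.
- r.sense(): the state, without advancing time (a new reading comes with each control period).
- eyes.grab_frame(name): name is "side" or "top" or "wrist"; returns (picture, depth): 480x640x3 uint8, red, green, blue; 480x640 float32, mm along the optical axis (not along the pixel's ray), 0 where there is no reading.
- eyes.camera_info(name): a dict with "intrinsics" (3x3 intrinsics, pixels), "k1" (the pictures are not rectified: a ray, as slopes to the right and down, at radius r is drawn at 1 + k1 r^2 times it, then the intrinsics apply), "cam_to_world" (4x4, takes a point from camera to world coordinates). Camera axes: x right, y up, looking along -z (the intrinsics and any distortion apply to the point x, -y, -z); pixel columns grow to the right and rows downward; lengths in mm; the calibration is good to about 2 mm. A picture is of the moment at which its call begins: read the wrist's pose just before it. camera_info takes no time and is no camera call; for the wrist camera it gives the pose at the moment of the call.
- workorder.sign_off(): hands the job in; it is judged then, once.
The state is a dict: "clock": time; "qpos": joint angles; "qvel": joint speeds; "joint_efforts": joint torques, N m; "eef_pos": TCP position; "tcp_rot": TCP orientation; "contact_force": force on the tool from outside, world axes, zero at the start; "wrist_torque": the same for the moment, N m; "opening": opening from 0.0 (shut) to 1.0 (fully open); "grasp_force": force on a finger pad.
Only numpy, scipy, OpenCV 4.12 (cv2) and the standard library are available. Lean on these libraries where they do the work, as an engineer would, in place of code of your own. Each camera call takes 0.05 s, during which the arm holds its last target. There are 200 camera calls.

## Working session

There is one attempt and no reset: what is moved stays moved. The work goes in short steps, Python scripts to look and compute and a tool call to move; the robot and the scene stay as the last step left them, time stands still between calls to the robot, and variables do not carry over. Pictures are saved under pics/ and viewed, at most 14 in all, crops included, and the job is handed in when it is done.

Besides the shell and the picture viewer there is one more tool, called after "Call:" as name(argument=value, ...) on one line, values as JSON. step_arm: Moves the arm, as the interface text tells. Its arguments: {"type":"object","properties":{"moves":{"type":"array","items":{"type":"object","properties":{"tx":{"type":"number"},"ty":{"type":"number"},"tz":{"type":"number"},"ax":{"type":"number"},"ay":{"type":"number"},"az":{"type":"number"}}}},"gripper":{"type":"number"},"newtons":{"type":"number"}},"required":["moves"]}

```bash
mkdir -p pics; cat > h.py <<'E'
import numpy as np, cv2
from rig import r, eyes, workorder
def grab(n):
    ci=eyes.camera_info(n); p,d=eyes.grab_frame(n); return p,d,ci
def ray(ci,uv):
    K=np.array(ci["intrinsics"],float);k1=ci["k1"];T=np.array(ci["cam_to_world"],float)
    uv=np.atleast_2d(np.array(uv,float))
    x=np.stack([(uv[:,0]-K[0,2])/K[0,0],(uv[:,1]-K[1,2])/K[1,1]],1)
    u=x.copy()
    for _ in range(20): u=x/(1+k1*(u**2).sum(1,keepdims=True))
    d=np.stack([u[:,0],-u[:,1],-np.ones(len(u))],1)@T[:3,:3].T
    return T[:3,3],d
def onplane(ci,uv,z):
    o,d=ray(ci,uv); return o+d*((z-o[2])/d[:,2])[:,None]
def cloud(ci,dep):
    v,u=np.mgrid[0:480,0:640]; uv=np.stack([u.ravel(),v.ravel()],1)
    o,d=ray(ci,uv); return (o+d*dep.ravel()[:,None]).reshape(480,640,3)
E
python3 - <<'E'
from h import *
s=r.sense();print(s["clock"],s["eef_pos"],s["tcp_rot"],s["contact_force"])
for n in("side","top","wrist"):
    p,d,ci=grab(n); cv2.imwrite(f"pics/{n}0.png",p[:,:,::-1]); np.savez(f"{n}0.npz",p=p,d=d,K=ci["intrinsics"],k1=ci["k1"],T=ci["cam_to_world"])
    print(n,np.round(ci["cam_to_world"],3).tolist(),ci["k1"],np.array(ci["intrinsics"]).round(1).tolist(),(d>0).mean())
E
```

```text
0.0 [144.69625933 607.570704   255.56316736] [-3.14020277e+00 -8.13987405e-06  2.90778838e+00] [ 0.2913085  -0.52941115 -0.05998003]
side [[0.905, 0.26, -0.336, 256.694], [-0.425, 0.55, -0.719, -701.599], [-0.002, 0.794, 0.608, 649.912], [0.0, 0.0, 0.0, 1.0]] -0.1721863835204088 [[573.3, 0.0, 322.9], [0.0, 573.3, 247.5], [0.0, 0.0, 1.0]] 0.9958463541666667
top [[-0.026, 0.996, -0.088, 465.011], [-0.999, -0.024, 0.026, -5.337], [0.024, 0.089, 0.996, 1215.089], [0.0, 0.0, 0.0, 1.0]] -0.18279242930639092 [[576.1, 0.0, 311.8], [0.0, 576.1, 234.6], [0.0, 0.0, 1.0]] 0.9960514322916667
wrist [[0.232, -0.925, -0.3, 67.185], [0.973, 0.22, 0.072, 625.873], [-0.001, -0.308, 0.951, 372.795], [0.0, 0.0, 0.0, 1.0]] -0.03134548261091855 [[412.8, 0.0, 313.7], [0.0, 412.8, 230.9], [0.0, 0.0, 1.0]] 0.9960546875
```

View pics/top0.png

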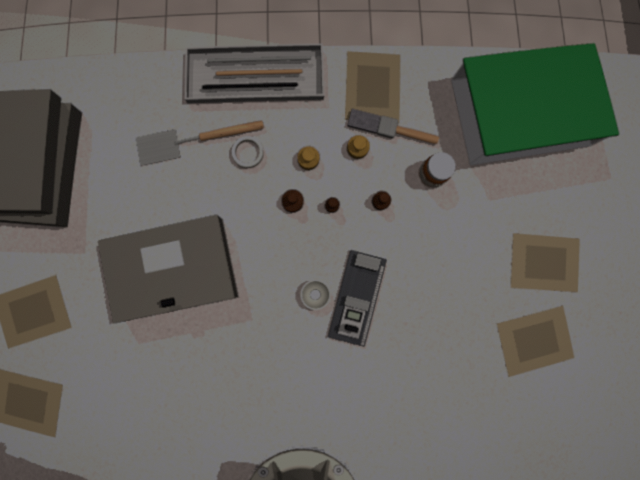

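View pics/side0.png

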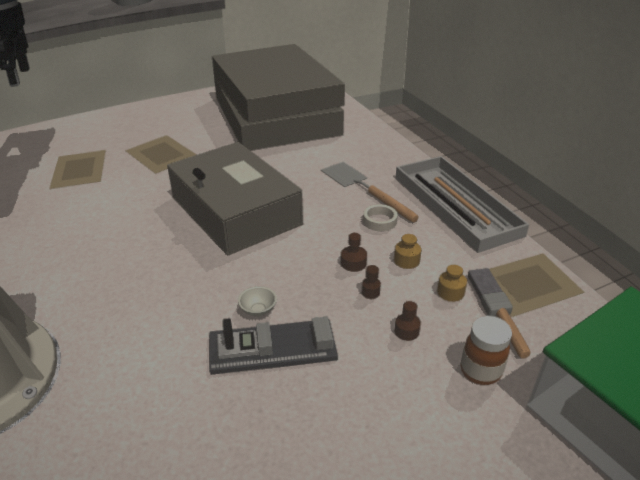

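The top view shows the case at (168,268) with its grip at (167,302), so the hinge is on the far side. The three knobs are at (292,201), (332,205) and (381,200). The caliper's fixed jaw is at (367,261), its moving jaw at (355,304) and its tab at (351,329). The dish is at (315,294), the jar at (437,170), and the weights at (309,158) and (358,147).

```bash
cat > m1.py <<'E'
from h import *
def load(n):
    z=np.load(n+"0.npz"); return z["p"],z["d"],{"intrinsics":z["K"],"k1":float(z["k1"]),"cam_to_world":z["T"]}
def tri(a,b):
    (o1,d1),(o2,d2)=a,b; d1=d1[0]/np.linalg.norm(d1[0]); d2=d2[0]/np.linalg.norm(d2[0])
    A=np.stack([d1,-d2],1); t=np.linalg.lstsq(A,o2-o1,rcond=None)[0]
    p,q=o1+t[0]*d1,o2+t[1]*d2; return (p+q)/2,np.linalg.norm(p-q)
if __name__=="__main__":
    T=load("top");S=load("side");np.set_printoptions(precision=1,suppress=True)
    C=cloud(T[2],T[1]); CS=cloud(S[2],S[1])
    print("table z",np.median(C[380:420,200:300,2]),np.median(CS[380:420,100:200,2]))
    def obj(Cl,x,y,rad):
        m=(np.hypot(Cl[...,0]-x,Cl[...,1]-y)<rad)&(Cl[...,2]>8)&(Cl[...,2]<120); return Cl[m],m
    for nm,uv in dict(kA=(292,201),kB=(332,205),kC=(381,200),w1=(309,158),w2=(358,147),dish=(315,294),jar=(437,170)).items():
        c=onplane(T[2],[uv],30)[0]; P,m=obj(C,c[0],c[1],45); Q,_=obj(CS,c[0],c[1],45)
        A=np.vstack([P,Q])
        print(nm,c[:2],"top",np.percentile(P[:,2],98),np.percentile(Q[:,2],98))
        for X in(P,Q):
            h=X[:,2].max(); hd=X[X[:,2]>np.percentile(X[:,2],98)-14]; ft=X[X[:,2]<24]
            print("  head",hd.mean(0),np.ptp(hd,0),"foot ext",np.percentile(ft,[2,98],axis=0)[:,:2].ravel(),len(X))
    # height map of caliper+case region
    for nm,(x0,x1,y0,y1,zlo,zhi) in dict(bed=(250,480,-160,0,9,15),jaws=(250,480,-160,0,27,38),tab=(250,480,-160,0,52,70),lid=(250,560,120,420,70,92),grip=(250,560,120,420,98,125)).items():
        for s,X in(("T",C),("S",CS)):
            m=(X[...,0]>x0)&(X[...,0]<x1)&(X[...,1]>y0)&(X[...,1]<y1)&(X[...,2]>zlo)&(X[...,2]<zhi)
            P=X[m]
            if len(P)<5: print(nm,s,len(P)); continue
            print(nm,s,len(P),"zmed",np.median(P[:,2]),"rect",cv2.minAreaRect(P[:,:2].astype(np.float32)),P.mean(0))
E
python3 m1.py; python3 - <<'E'
import cv2
a=cv2.imread('pics/top0.png')[230:360,270:420];b=cv2.imread('pics/side0.png')[220:390,190:460]
import numpy as np
a=cv2.resize(a,None,fx=3.0,fy=3.0,interpolation=cv2.INTER_CUBIC);b=cv2.resize(b,(450*1,283));b=b[:, :450]
cv2.imwrite('pics/c1.png',cv2.convertScaleAbs(np.vstack([a[:300],b]),alpha=1.6))
E
```

```text
table z -0.8887655486433914 -0.3416125416922
kA [640.7   3.4] top 63.6822354369131 61.95399272167435
  head [644.    3.7  60.2] [20.6 20.5 13.5] foot ext [621.4 -19.6 667.2  26.4] 421
  head [643.   -1.3  57.4] [20.7 23.  14.9] foot ext [621.5 -21.4 666.4  16.6] 650
kB [630.4 -79.5] top 56.86238580790193 54.923867522853975
  head [633.3 -79.8  51.8] [21.2 20.7 13.5] foot ext [618.6 -94.8 646.7 -65.4] 186
  head [632.8 -84.5  50.2] [22.2 21.9 15.1] foot ext [619.  -97.4 648.4 -72.7] 447
kC [ 638.8 -182.4] top 59.88134745599027 58.23571850132529
  head [ 641.1 -184.6   56. ] [21.3 22.3 17.5] foot ext [ 622.4 -202.9  659.3 -165.8] 296
  head [ 640.4 -189.3   54.1] [21.6 21.7 15.2] foot ext [ 623.1 -206.   659.6 -169.2] 678
w1 [731.  -34.2] top 53.90331930406973 52.783367993911455
  head [735.  -31.9  50.2] [27.3 25.  12.1] foot ext [711.4 -51.7 753.2  -9. ] 434
  head [734.2 -35.9  49.6] [29.1 29.9 15.5] foot ext [712.3 -57.9 750.8 -24.4] 678
w2 [ 752.9 -138.2] top 53.74096927389846 52.0960082386104
  head [ 755.8 -138.9   50.1] [26.6 27.8 13.6] foot ext [ 733.6 -155.7  767.1 -115.6] 42
[... 1481 characters left out ...]
0076065063477), 74.09432983398438) [ 377.3 -114.3   60.1]
lid T 8666 zmed 80.3248505714887 rect ((500.9659729003906, 258.93878173828125), (164.09300231933594, 252.2434844970703), 10.742879867553711) [490.5 261.5  80.3]
lid S 4920 zmed 80.81160695934301 rect ((500.69891357421875, 258.7076721191406), (162.327880859375, 259.2336120605469), 9.904637336730957) [488.7 243.4  80.4]
grip T 117 zmed 114.29134699956217 rect ((438.972412109375, 246.62005615234375), (16.621469497680664, 25.707229614257812), 10.102378845214844) [439.1 246.  114.1]
grip S 110 zmed 112.65971861261505 rect ((439.762451171875, 244.6739959716797), (16.46683692932129, 29.436174392700195), 19.33221435546875) [439.7 241.  111.6]
```

View pics/c1.png

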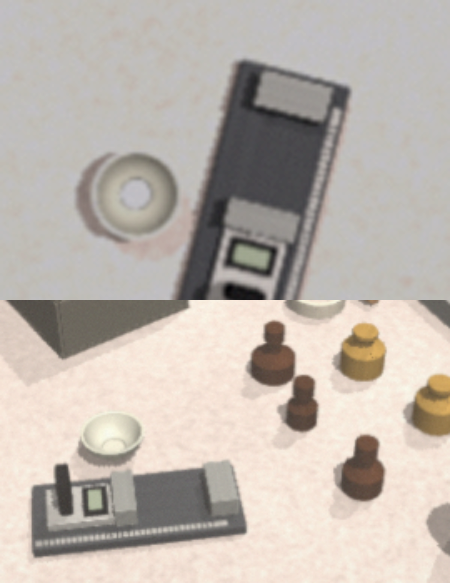

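The crop shows a gap of about 50 mm between the caliper's jaws, and the dish stands 10 to 15 mm off its bed. The feet measure about 48 mm (A), 40 mm (C) and 32 mm (B), so the order is A, C, B. Next I'll fit the caliper and the case more closely.

```bash
cat > m2.py <<'E'
from m1 import *
np.set_printoptions(precision=1,suppress=True)
T=load("top");S=load("side")
for s,(p,d,ci) in(("T",T),("S",S)):
    X=cloud(ci,d); g=p.astype(int)
    dd=np.hypot(X[...,0]-447.5,X[...,1]+39.5)
    m=(X[...,0]>300)&(X[...,0]<520)&(X[...,1]>-170)&(X[...,1]<-40)&(dd>40)
    bed=m&(X[...,2]>6)&(X[...,2]<40)
    print(s,"bed all",cv2.minAreaRect(X[bed][:,:2].astype(np.float32)))
    jw=m&(X[...,2]>28)&(X[...,2]<38)
    n,lab,st,_=cv2.connectedComponentsWithStats(jw.astype(np.uint8))
    for i in range(1,n):
        if st[i,4]>25:
            P=X[lab==i]; print("  jaw",len(P),np.median(P[:,2]),P.mean(0),cv2.minAreaRect(P[:,:2].astype(np.float32)))
    # case lid corners
    m=(X[...,0]>350)&(X[...,0]<640)&(X[...,1]>80)&(X[...,1]<420)&(X[...,2]>60)&(X[...,2]<95)
    print("  lid",cv2.minAreaRect(X[m][:,:2].astype(np.float32)))
E
python3 m2.py; cat >> h.py <<'E'
def go(x,y,z,yaw=None,n=None):
    """print tool-frame numbers to take the TCP (tool down) to x,y,z with yaw (half turns free)"""
    s=r.sense();p=np.array(s["eef_pos"]);rot=s["tcp_rot"];y0=rot[2]
    dz=0
    if yaw is not None:
        dz=(yaw-y0+np.pi/2)%np.pi-np.pi/2
    y1=y0+dz
    tx=np.array([np.cos(y1),np.sin(y1)]);ty=np.array([np.sin(y1),-np.cos(y1)])
    e=np.array([x,y,z])-p
    t=np.array([e[:2]@tx,e[:2]@ty,-e[2]])/25
    print("clock",round(s["clock"],2),"tcp",p.round(1),"rpy",np.round(rot,3),"| az total",round(-dz/(np.pi/2),3),"then t total",t.round(2),"q",np.round(s["qpos"],2))
E
python3 -c "
from h import *
go(439,245,200,np.deg2rad(190.3))"
```

```text
T bed all ((428.18341064453125, -118.76785278320312), (93.81414031982422, 198.7364959716797), 75.77413940429688)
  jaw 205 31.195636093288158 [ 508.6 -148.9   31.4] ((506.2213439941406, -146.2738494873047), (45.96974563598633, 24.83674430847168), 88.00874328613281)
  jaw 231 31.808852301843444 [ 426.3 -124.1   32. ] ((426.2363586425781, -124.455322265625), (50.18815994262695, 19.993106842041016), 73.46122741699219)
  lid ((504.5415954589844, 259.617919921875), (171.38299560546875, 252.24595642089844), 10.740235328674316)
S bed all ((434.96417236328125, -128.223388671875), (83.53777313232422, 183.95303344726562), 73.69268035888672)
  jaw 294 31.10220242932087 [ 509.2 -149.9   31.1] ((507.27362060546875, -146.44309997558594), (45.58655548095703, 24.91530990600586), 88.95734405517578)
  jaw 343 32.51625549747189 [ 427.6 -128.3   32.4] ((428.42242431640625, -125.61204528808594), (51.81081008911133, 20.126646041870117), 73.61725616455078)
  jaw 39 33.412783412881595 [ 374.5 -122.6   33.8] ((374.3004455566406, -122.95565032958984), (4.67394495010376, 11.715055465698242), 78.0098648071289)
  lid ((505.9193420410156, 259.318115234375), (172.24957275390625, 258.20416259765625), 10.759553909301758)
clock 0.15 tcp [144.7 607.7 255.7] rpy [-3.141  0.     2.908] | az total -0.263 then t total [ -8.99 -16.38   2.23] q [ 1.33  0.35  1.63 -0.    1.16 -0.  ]
```

Call:
step_arm(moves=[{"az":-0.088},{"az":-0.088},{"az":-0.087},{"tx":-0.53,"ty":-0.96,"tz":0.13},{"tx":-0.53,"ty":-0.96,"tz":0.13}], gripper=0.6, newtons=40)

```text
schema error: expected keys tx, ty, tz, ax, ay, az
```

Call:
step_arm(moves=[{"tx":-0.53,"ty":-0.96,"tz":0.13},{"tx":-0.53,"ty":-0.96,"tz":0.13},{"tx":-0.53,"ty":-0.96,"tz":0.13},{"tx":-0.53,"ty":-0.96,"tz":0.13},{"tx":-0.53,"ty":-0.96,"tz":0.13}])

```text
schema error: expected keys tx, ty, tz, ax, ay, az
```

Call:
step_arm(moves=[{"tx":-0.53,"ty":-0.96,"tz":0.13},{"tx":-0.53,"ty":-0.96,"tz":0.13},{"tx":-0.53,"ty":-0.96,"tz":0.13},{"tx":-0.53,"ty":-0.96,"tz":0.13},{"tx":-0.53,"ty":-0.96,"tz":0.13}])

```text
schema error: expected keys tx, ty, tz, ax, ay, az
```

Call:
step_arm(moves=[{"tx":-0.53,"ty":-0.96,"tz":0.13},{"tx":-0.53,"ty":-0.96,"tz":0.13},{"tx":-0.53,"ty":-0.96,"tz":0.13},{"tx":-0.53,"ty":-0.96,"tz":0.13},{"tx":-0.51,"ty":-0.98,"tz":0.13}])

```text
schema error: expected keys tx, ty, tz, ax, ay, az
```

All six keys are required in each row.

Call:
step_arm(moves=[{"tx":0,"ty":0,"tz":0,"ax":0,"ay":0,"az":-0.088},{"tx":0,"ty":0,"tz":0,"ax":0,"ay":0,"az":-0.088},{"tx":0,"ty":0,"tz":0,"ax":0,"ay":0,"az":-0.087},{"tx":-0.53,"ty":-0.96,"tz":0.13,"ax":0,"ay":0,"az":0},{"tx":-0.53,"ty":-0.96,"tz":0.13,"ax":0,"ay":0,"az":0}], gripper=0.6, newtons=40)

```text
clock: 0.78
eef_pos: [179.6, 564.9, 249.4]
tcp_rot: [-3.141, -0.0, -2.961]
contact_force: [0.4, 0.5, 0.1]
opening: 0.596
grasp_force: 0.0
```

Call:
step_arm(moves=[{"tx":-0.53,"ty":-0.96,"tz":0.13,"ax":0,"ay":0,"az":0},{"tx":-0.53,"ty":-0.96,"tz":0.13,"ax":0,"ay":0,"az":0},{"tx":-0.53,"ty":-0.96,"tz":0.13,"ax":0,"ay":0,"az":0},{"tx":-0.53,"ty":-0.96,"tz":0.13,"ax":0,"ay":0,"az":0},{"tx":-0.53,"ty":-0.96,"tz":0.13,"ax":0,"ay":0,"az":0}])

```text
clock: 1.4
eef_pos: [266.5, 458.4, 233.3]
tcp_rot: [-3.141, -0.0, -2.962]
contact_force: [-0.1, -0.5, 0.8]
opening: 0.6
grasp_force: 0.0
```

Call:
step_arm(moves=[{"tx":-0.53,"ty":-0.96,"tz":0.13,"ax":0,"ay":0,"az":0},{"tx":-0.53,"ty":-0.96,"tz":0.13,"ax":0,"ay":0,"az":0},{"tx":-0.53,"ty":-0.96,"tz":0.13,"ax":0,"ay":0,"az":0},{"tx":-0.53,"ty":-0.96,"tz":0.13,"ax":0,"ay":0,"az":0},{"tx":-0.53,"ty":-0.96,"tz":0.13,"ax":0,"ay":0,"az":0}])

```text
clock: 2.02
eef_pos: [353.0, 352.2, 217.1]
tcp_rot: [-3.141, -0.0, -2.962]
contact_force: [-1.4, -0.7, 0.3]
opening: 0.595
grasp_force: 0.0
```

Call:
step_arm(moves=[{"tx":-0.53,"ty":-0.96,"tz":0.13,"ax":0,"ay":0,"az":0},{"tx":-0.53,"ty":-0.96,"tz":0.13,"ax":0,"ay":0,"az":0},{"tx":-0.53,"ty":-0.96,"tz":0.13,"ax":0,"ay":0,"az":0},{"tx":-0.53,"ty":-0.96,"tz":0.13,"ax":0,"ay":0,"az":0},{"tx":-0.51,"ty":-0.98,"tz":0.13,"ax":0,"ay":0,"az":0}])

```text
clock: 2.65
eef_pos: [439.2, 245.4, 200.8]
tcp_rot: [-3.142, -0.0, -2.962]
contact_force: [0.7, 0.3, 0.0]
opening: 0.602
grasp_force: 0.0
```

```bash
cat > m3.py <<'E'
from m1 import *
import sys
np.set_printoptions(precision=1,suppress=True)
p,d,ci=grab("wrist"); X=cloud(ci,d); cv2.imwrite("pics/w1.png",p[:,:,::-1])
m=(X[...,0]>380)&(X[...,0]<520)&(X[...,1]>180)&(X[...,1]<310)&(X[...,2]>99)&(X[...,2]<125)
if m.sum(): print("grip wrist",m.sum(),np.percentile(X[m],98,axis=0),X[m].mean(0),cv2.minAreaRect(X[m][:,:2].astype(np.float32)))
go(439,245,115.5,np.deg2rad(190.5))
T=load("top"); X=cloud(T[2],T[1])
m=(X[...,0]>470)&(X[...,0]<560)&(X[...,1]>-200)&(X[...,1]<-70)&(X[...,2]>27)&(X[...,2]<38)
print("fixed jaw",cv2.minAreaRect(X[m][:,:2].astype(np.float32)))
E
python3 m3.py
```

```text
grip wrist 1405 [446.  258.5 117.6] [437.4 246.2 114.7] ((438.9085693359375, 246.4993133544922), (15.013307571411133, 25.742740631103516), 10.223410606384277)
clock 2.7 tcp [440.6 243.5 200.5] rpy [-3.1  0.  -3. ] | az total -0.003 then t total [0.1 0.1 3.4] q [ 0.5  0.2  1.9 -0.   1.  -1.2]
fixed jaw ((511.1958923339844, -148.86557006835938), (50.47488021850586, 25.114723205566406), 73.98198699951172)
```

Call:
step_arm(moves=[{"tx":0,"ty":0.04,"tz":0.85,"ax":0,"ay":0,"az":0},{"tx":0,"ty":0,"tz":0.85,"ax":0,"ay":0,"az":0},{"tx":0,"ty":0,"tz":0.85,"ax":0,"ay":0,"az":0},{"tx":0,"ty":0,"tz":0.85,"ax":0,"ay":0,"az":0},{"tx":0,"ty":0,"tz":0,"ax":0,"ay":0,"az":0}])

```text
clock: 3.32
eef_pos: [437.4, 246.7, 114.8]
tcp_rot: [-3.141, -0.003, -2.962]
contact_force: [0.3, 0.2, 0.1]
opening: 0.595
grasp_force: 0.0
```

Call:
step_arm(moves=[{"tx":0,"ty":0,"tz":0,"ax":0,"ay":0,"az":0},{"tx":0,"ty":0,"tz":0,"ax":0,"ay":0,"az":0},{"tx":0,"ty":0,"tz":0,"ax":0,"ay":0,"az":0},{"tx":0,"ty":0,"tz":0,"ax":0,"ay":0,"az":0},{"tx":0,"ty":0,"tz":0,"ax":0,"ay":0,"az":0}], gripper=0.15, newtons=30)

```text
clock: 3.95
eef_pos: [439.1, 246.9, 117.0]
tcp_rot: [-3.141, 0.001, -2.962]
contact_force: [0.9, -5.8, 6.9]
opening: 0.298
grasp_force: 31.8
```

```bash
python3 - <<'E'
import numpy as np
th=np.r_[0:1.05:8j,1.2:1.8:5j]
p=lambda t:np.array([-152*np.cos(t)+34*np.sin(t),152*np.sin(t)+34*np.cos(t)])
th=np.linspace(0,1.85,16)
P=np.array([p(t) for t in th]);print(np.c_[th[1:],np.diff(P,axis=0)/25].round(2))
E
```

```text
[[ 0.12  0.21  0.74]
 [ 0.25  0.3   0.71]
 [ 0.37  0.39  0.66]
 [ 0.49  0.47  0.61]
 [ 0.62  0.54  0.55]
 [ 0.74  0.6   0.48]
 [ 0.86  0.66  0.4 ]
 [ 0.99  0.7   0.32]
 [ 1.11  0.73  0.23]
 [ 1.23  0.76  0.14]
 [ 1.36  0.77  0.04]
 [ 1.48  0.77 -0.05]
 [ 1.6   0.75 -0.15]
 [ 1.73  0.73 -0.24]
 [ 1.85  0.7  -0.33]]
```

Call:
step_arm(moves=[{"tx":-0.21,"ty":0,"tz":-0.74,"ax":0,"ay":0,"az":0},{"tx":-0.3,"ty":0,"tz":-0.71,"ax":0,"ay":0,"az":0},{"tx":-0.39,"ty":0,"tz":-0.66,"ax":0,"ay":0,"az":0},{"tx":-0.47,"ty":0,"tz":-0.61,"ax":0,"ay":0,"az":0},{"tx":-0.54,"ty":0,"tz":-0.55,"ax":0,"ay":0,"az":0}])

```text
clock: 4.58
eef_pos: [485.2, 255.6, 198.3]
tcp_rot: [3.141, -0.001, -2.962]
contact_force: [0.8, 0.0, -5.4]
opening: 0.295
grasp_force: 29.7
```

Call:
step_arm(moves=[{"tx":-0.6,"ty":0,"tz":-0.48,"ax":0,"ay":0,"az":0}])

```text
clock: 4.7
eef_pos: [499.9, 258.3, 210.3]
tcp_rot: [3.141, -0.001, -2.962]
contact_force: [0.8, 0.4, -6.1]
opening: 0.296
grasp_force: 29.8
```

Forces stay low, so I'll carry on along the arc.

Call:
step_arm(moves=[{"tx":-0.66,"ty":0,"tz":-0.4,"ax":0,"ay":0,"az":0},{"tx":-0.7,"ty":0,"tz":-0.32,"ax":0,"ay":0,"az":0},{"tx":-0.73,"ty":0,"tz":-0.23,"ax":0,"ay":0,"az":0},{"tx":-0.76,"ty":0,"tz":-0.14,"ax":0,"ay":0,"az":0},{"tx":-0.77,"ty":0,"tz":-0.04,"ax":0,"ay":0,"az":0}])

```text
clock: 5.32
eef_pos: [589.6, 275.3, 239.1]
tcp_rot: [3.14, 0.0, -2.962]
contact_force: [-2.1, 1.9, 1.4]
opening: 0.298
grasp_force: 31.2
```

Call:
step_arm(moves=[{"tx":-0.77,"ty":0,"tz":0.05,"ax":0,"ay":0,"az":0},{"tx":-0.75,"ty":0,"tz":0.15,"ax":0,"ay":0,"az":0},{"tx":-0.73,"ty":0,"tz":0.24,"ax":0,"ay":0,"az":0}])

```text
clock: 5.7
eef_pos: [645.8, 285.9, 228.6]
tcp_rot: [3.139, 0.002, -2.962]
contact_force: [-0.9, 3.7, 3.6]
opening: 0.296
grasp_force: 32.1
```

Call:
step_arm(moves=[{"tx":-0.35,"ty":0,"tz":0.16,"ax":0,"ay":0,"az":0},{"tx":-0.2,"ty":0,"tz":0.1,"ax":0,"ay":0,"az":0},{"tx":0,"ty":0,"tz":0,"ax":0,"ay":0,"az":0}])

```text
clock: 6.08
eef_pos: [659.6, 288.6, 222.3]
tcp_rot: [3.139, 0.004, -2.962]
contact_force: [0.5, 3.3, 6.2]
opening: 0.293
grasp_force: 32.8
```

Call:
step_arm(moves=[{"tx":0,"ty":0,"tz":0,"ax":0,"ay":0,"az":0},{"tx":0,"ty":0,"tz":0,"ax":0,"ay":0,"az":0},{"tx":0,"ty":0,"tz":0,"ax":0,"ay":0,"az":0}], gripper=0.62)

```text
clock: 6.45
eef_pos: [658.1, 286.8, 220.4]
tcp_rot: [-3.141, -0.0, -2.962]
contact_force: [-0.4, 0.1, 0.2]
opening: 0.615
grasp_force: 0.0
```

Call:
step_arm(moves=[{"tx":0,"ty":0,"tz":-0.7,"ax":0,"ay":0,"az":0},{"tx":0,"ty":0,"tz":-1,"ax":0,"ay":0,"az":0},{"tx":0,"ty":0,"tz":-1,"ax":0,"ay":0,"az":0}])

```text
clock: 6.82
eef_pos: [658.5, 287.0, 290.1]
tcp_rot: [3.141, 0.001, -2.962]
contact_force: [0.8, 0.8, -0.6]
opening: 0.619
grasp_force: 0.0
```

```bash
cat > seek.py <<'E'
from h import *
np.set_printoptions(precision=1,suppress=True)
def knobs(views=("top","side"),box=(380,900,-420,120)):
    """dark-wood knobs: colour mask + depth; position from head surface"""
    out={}
    for n in views:
        p,d,ci=grab(n);X=cloud(ci,d);hsv=cv2.cvtColor(p,cv2.COLOR_RGB2HSV)
        m=(((hsv[...,0]<14)|(hsv[...,0]>170))&(hsv[...,1]>90)&(hsv[...,2]<110)&(X[...,2]>8)&(X[...,2]<95)&(X[...,0]>box[0])&(X[...,0]<box[1])&(X[...,1]>box[2])&(X[...,1]<box[3])).astype(np.uint8)
        k,lab,st,_=cv2.connectedComponentsWithStats(cv2.morphologyEx(m,cv2.MORPH_CLOSE,np.ones((3,3))))
        for i in range(1,k):
            if st[i,4]<60: continue
            P=X[(lab==i)&(m>0)];zt=np.percentile(P[:,2],98);hd=P[P[:,2]>zt-4]
            ft=P[P[:,2]<zt-30]
            c,rad=cv2.minEnclosingCircle(hd[:,:2].astype(np.float32))
            print(n,"top z",round(zt,1),"head top",hd[:,:2].mean(0),"circ",np.round(c,1),round(rad,1),"foot x,y",np.percentile(ft,[2,98],axis=0)[:,:2].T.ravel() if len(ft)>9 else "", st[i,4])
if __name__=="__main__":
    knobs(); go(644,3.5,180,np.pi/2*2)
E
python3 seek.py; python3 - <<'E'
from h import *
p,d,ci=grab("side"); cv2.imwrite("pics/s2.png",cv2.convertScaleAbs(p[:,:,::-1],alpha=1.4))
E
```

```text
top top z 17.7 head top [ 777.  -266.8] circ [ 777.3 -268.1] 43.8 foot x,y  75
top top z 70.9 head top [ 682.  -283.7] circ [ 683.7 -286.1] 16.7 foot x,y  155
top top z 64.1 head top [644.3   4.4] circ [644.    3.4] 10.5 foot x,y [622.1 664.  -17.4  23.8] 364
top top z 59.9 head top [ 640.9 -183.4] circ [ 641.  -184.4] 10.6 foot x,y [ 622.7  655.9 -200.5 -166.9] 247
top top z 56.1 head top [632.6 -79.6] circ [632.8 -80.2] 10.4 foot x,y [618.8 640.7 -92.9 -67.3] 146
side top z 30.5 head top [644.5  -5.1] circ [643.2  -2.2] 18.7 foot x,y  234
side top z 27.9 head top [634.  -90.3] circ [634.1 -85.8] 11.9 foot x,y  62
side top z 58.3 head top [ 641.6 -187.6] circ [ 642.2 -187.6] 9.5 foot x,y  86
side top z 30.3 head top [ 642.3 -193.8] circ [ 641.4 -192.2] 14.1 foot x,y  209
side top z 65.7 head top [ 685.9 -317.5] circ [ 694.7 -309.3] 25.8 foot x,y  624
clock 6.92 tcp [659.9 287.6 292.8] rpy [ 3.1  0.  -3. ] | az total 0.114 then t total [  0.6 -11.4   4.5] q [ 0.4  0.5  1.4 -0.   1.3 -1.3]
```

View pics/s2.png

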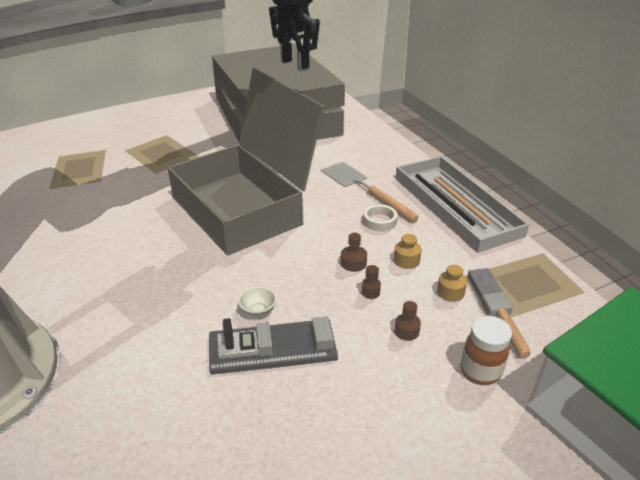

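The side view shows the lid lying back on its stop and the three knobs standing where they were. Now knob A, the 48 mm one.

Call:
step_arm(moves=[{"tx":0,"ty":0,"tz":0,"ax":0,"ay":0,"az":0.114},{"tx":0.05,"ty":-0.95,"tz":0,"ax":0,"ay":0,"az":0},{"tx":0.05,"ty":-0.95,"tz":0,"ax":0,"ay":0,"az":0},{"tx":0.05,"ty":-0.95,"tz":0,"ax":0,"ay":0,"az":0},{"tx":0.05,"ty":-0.95,"tz":0,"ax":0,"ay":0,"az":0}])

```text
clock: 7.6
eef_pos: [653.2, 189.7, 288.1]
tcp_rot: [-3.142, 0.0, -3.141]
contact_force: [-1.0, 0.4, 0.1]
opening: 0.623
grasp_force: 0.0
```

Call:
step_arm(moves=[{"tx":0.05,"ty":-0.95,"tz":0,"ax":0,"ay":0,"az":0},{"tx":0.05,"ty":-0.95,"tz":0,"ax":0,"ay":0,"az":0},{"tx":0.05,"ty":-0.95,"tz":0.7,"ax":0,"ay":0,"az":0},{"tx":0.05,"ty":-0.95,"tz":0.9,"ax":0,"ay":0,"az":0},{"tx":0.05,"ty":-0.95,"tz":0.9,"ax":0,"ay":0,"az":0}])

```text
clock: 8.22
eef_pos: [646.5, 71.6, 223.7]
tcp_rot: [-3.141, -0.001, -3.141]
contact_force: [-0.1, -0.6, -0.4]
opening: 0.622
grasp_force: 0.0
```

Call:
step_arm(moves=[{"tx":0.05,"ty":-0.95,"tz":0.9,"ax":0,"ay":0,"az":0},{"tx":0.05,"ty":-0.95,"tz":0.9,"ax":0,"ay":0,"az":0},{"tx":0.05,"ty":-0.95,"tz":0.3,"ax":0,"ay":0,"az":0}])

```text
clock: 8.6
eef_pos: [641.8, 0.4, 170.6]
tcp_rot: [-3.142, -0.003, -3.141]
contact_force: [0.2, 0.3, 0.6]
opening: 0.623
grasp_force: 0.0
```

```bash
cat > w.py <<'E'
from seek import *
import sys
def wrist(save=None):
    p,d,ci=grab("wrist");X=cloud(ci,d);hsv=cv2.cvtColor(p,cv2.COLOR_RGB2HSV)
    if save: cv2.imwrite(save,p[:,:,::-1])
    m=(((hsv[...,0]<14)|(hsv[...,0]>170))&(hsv[...,1]>80)&(hsv[...,2]<120)&(X[...,2]>4)&(X[...,2]<95)&(d>0)).astype(np.uint8)
    k,lab,st,_=cv2.connectedComponentsWithStats(cv2.morphologyEx(m,cv2.MORPH_CLOSE,np.ones((5,5))))
    for i in range(1,k):
        if st[i,4]<300: continue
        P=X[(lab==i)&(m>0)];zt=np.percentile(P[:,2],98);hd=P[(P[:,2]>zt-4)]
        c,rad=cv2.minEnclosingCircle(hd[:,:2].astype(np.float32))
        fx=np.percentile(P,[1,99],axis=0)
        print("wrist top z",round(zt,1),"circ",np.round(c,1),round(rad,1),"ext x",fx[:,0],"y",fx[:,1],st[i,4])
if __name__=="__main__":
    wrist(sys.argv[1] if len(sys.argv)>1 else None)
E
python3 w.py pics/w2.png; python3 -c "
from h import *
go(644,3.5,60,np.pi)"
```

```text
wrist top z 54.3 circ [634.7 -80.5] 11.2 ext x [619.5 647.1] y [-92.2 -65.4] 2398
wrist top z 62.2 circ [645.    2.6] 11.1 ext x [621.6 661.5] y [-19.   24.6] 4035
wrist top z 58.0 circ [ 642.  -184.3] 10.9 ext x [622.6 659. ] y [-198.2 -165.6] 4000
clock 8.65 tcp [641.8  -2.1 170.5] rpy [-3.140e+00 -3.000e-03  3.141e+00] | az total -0.0 then t total [-0.09  0.23  4.42] q [-0.01  0.47  1.67 -0.    1.01 -1.57]
```

View pics/w2.png

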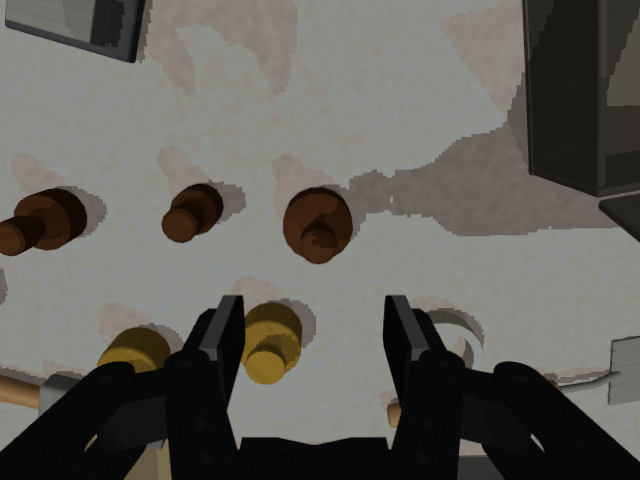

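The wrist view shows knob A's head at (318,243), midway between the fingers and still standing where it was.

Call:
step_arm(moves=[{"tx":-0.12,"ty":0.1,"tz":0.9,"ax":0,"ay":0,"az":0},{"tx":0,"ty":0,"tz":0.9,"ax":0,"ay":0,"az":0},{"tx":0,"ty":0,"tz":0.9,"ax":0,"ay":0,"az":0},{"tx":0,"ty":0,"tz":0.9,"ax":0,"ay":0,"az":0},{"tx":0,"ty":0,"tz":0.9,"ax":0,"ay":0,"az":0}])

```text
clock: 9.28
eef_pos: [646.7, 4.0, 60.2]
tcp_rot: [3.142, 0.001, -3.141]
contact_force: [0.5, -0.4, 0.6]
opening: 0.624
grasp_force: 0.0
```

Call:
step_arm(moves=[{"tx":0,"ty":0,"tz":0,"ax":0,"ay":0,"az":0},{"tx":0,"ty":0,"tz":0,"ax":0,"ay":0,"az":0},{"tx":0,"ty":0,"tz":0,"ax":0,"ay":0,"az":0},{"tx":0,"ty":0,"tz":0,"ax":0,"ay":0,"az":0},{"tx":0,"ty":0,"tz":0,"ax":0,"ay":0,"az":0}], gripper=0.1, newtons=30)

```text
clock: 9.9
eef_pos: [646.6, 4.4, 61.1]
tcp_rot: [-3.142, 0.001, -3.141]
contact_force: [0.2, -0.1, 1.7]
opening: 0.247
grasp_force: 29.5
```

```bash
python3 -c "
from h import *
u=np.array([-.961,.277]);F=np.array([499.2,-145.4])
for w in(48,40,32): print(w,F+u*(w/2+5))
for f in(.1,.3,.5,.7,.9): pass
go(*(F+u*29),150,np.pi)"
```

```text
48 [ 471.331 -137.367]
40 [ 475.175 -138.475]
32 [ 479.019 -139.583]
clock 9.9 tcp [646.6   4.4  61.1] rpy [-3.142e+00  1.000e-03 -3.141e+00] | az total 0.0 then t total [ 7.01 -5.67 -3.56] q [ 0.    0.61  1.71 -0.    0.82 -1.57]
```

Call:
step_arm(moves=[{"tx":0,"ty":0,"tz":-0.6,"ax":0,"ay":0,"az":0},{"tx":0,"ty":0,"tz":-1,"ax":0,"ay":0,"az":0},{"tx":0,"ty":0,"tz":-1,"ax":0,"ay":0,"az":0},{"tx":0,"ty":0,"tz":-1,"ax":0,"ay":0,"az":0},{"tx":0.88,"ty":-0.7,"tz":0,"ax":0,"ay":0,"az":0}])

```text
clock: 10.52
eef_pos: [627.0, -12.5, 154.1]
tcp_rot: [3.142, 0.006, -3.14]
contact_force: [0.2, -0.5, -1.4]
opening: 0.244
grasp_force: 29.5
```

Call:
step_arm(moves=[{"tx":0.88,"ty":-0.7,"tz":0,"ax":0,"ay":0,"az":0},{"tx":0.88,"ty":-0.7,"tz":0,"ax":0,"ay":0,"az":0},{"tx":0.88,"ty":-0.7,"tz":0,"ax":0,"ay":0,"az":0},{"tx":0.88,"ty":-0.7,"tz":0,"ax":0,"ay":0,"az":0},{"tx":0.88,"ty":-0.7,"tz":0,"ax":0,"ay":0,"az":0}])

```text
clock: 11.15
eef_pos: [513.9, -101.1, 151.6]
tcp_rot: [-3.141, 0.001, -3.141]
contact_force: [0.2, 0.5, -1.8]
opening: 0.244
grasp_force: 29.5
```

Call:
step_arm(moves=[{"tx":0.88,"ty":-0.7,"tz":0,"ax":0,"ay":0,"az":0},{"tx":0.85,"ty":-0.7,"tz":0,"ax":0,"ay":0,"az":0},{"tx":0,"ty":0,"tz":0,"ax":0,"ay":0,"az":0}])

```text
clock: 11.52
eef_pos: [470.0, -136.3, 151.4]
tcp_rot: [-3.141, 0.0, 3.14]
contact_force: [0.1, 0.0, -1.6]
opening: 0.242
grasp_force: 29.6
```

```bash
python3 w.py pics/w3.png; python3 -c "
from h import *
u=np.array([-.961,.277]);F=np.array([499.2,-145.4])
go(*(F+u*31+[1,0]),73.5,np.pi)
s=r.sense();print(s['contact_force'],s['opening'])"
```

```text
clock 11.57 tcp [ 471.2 -136.   151.4] rpy [-3.141e+00  1.000e-03  3.140e+00] | az total -0.001 then t total [ 0.03 -0.03  3.12] q [-0.28  0.28  2.01  0.    0.85 -1.85]
[-0.10639937  0.07972061 -1.33425974] 0.24048370929715762
```

View pics/w3.png

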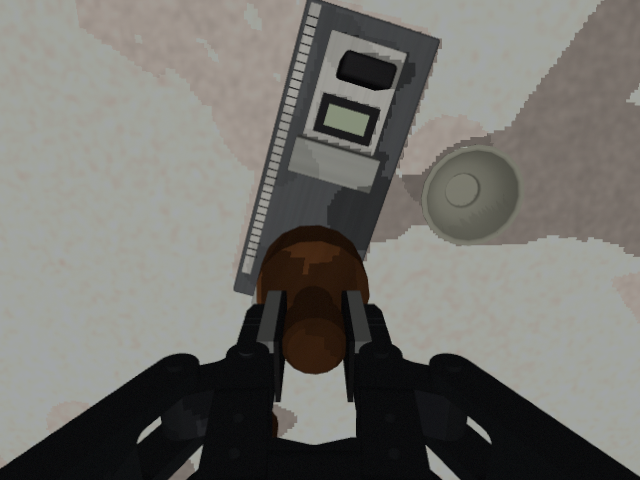

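The knob hangs upright over the bed, between the moving jaw at (335,165) and the fixed jaw hidden below it. I'll lower it now.

Call:
step_arm(moves=[{"tx":0,"ty":0,"tz":0.9,"ax":0,"ay":0,"az":0},{"tx":0,"ty":0,"tz":0.9,"ax":0,"ay":0,"az":0},{"tx":0,"ty":0,"tz":0.9,"ax":0,"ay":0,"az":0},{"tx":0,"ty":0,"tz":0.36,"ax":0,"ay":0,"az":0},{"tx":0,"ty":0,"tz":0,"ax":0,"ay":0,"az":0}])

```text
clock: 12.2
eef_pos: [471.7, -135.4, 74.1]
tcp_rot: [3.142, -0.0, -3.141]
contact_force: [0.3, -0.3, -0.6]
opening: 0.244
grasp_force: 29.8
```

Call:
step_arm(moves=[{"tx":0,"ty":0,"tz":0.03,"ax":0,"ay":0,"az":0},{"tx":0,"ty":0,"tz":0,"ax":0,"ay":0,"az":0}])

```text
clock: 12.45
eef_pos: [471.6, -135.7, 73.9]
tcp_rot: [-3.141, 0.001, -3.141]
contact_force: [0.7, -0.4, -1.9]
opening: 0.242
grasp_force: 29.8
```

Call:
step_arm(moves=[{"tx":0,"ty":0,"tz":0.04,"ax":0,"ay":0,"az":0},{"tx":0,"ty":0,"tz":0,"ax":0,"ay":0,"az":0}])

```text
clock: 12.7
eef_pos: [471.5, -135.8, 72.7]
tcp_rot: [-3.141, 0.001, -3.141]
contact_force: [-0.9, -0.1, 2.5]
opening: 0.247
grasp_force: 30.1
```

Call:
step_arm(moves=[{"tx":0,"ty":0,"tz":0.03,"ax":0,"ay":0,"az":0},{"tx":0,"ty":0,"tz":0,"ax":0,"ay":0,"az":0}])

```text
clock: 12.95
eef_pos: [471.5, -136.0, 72.5]
tcp_rot: [-3.141, 0.001, -3.141]
contact_force: [-3.2, -2.4, 12.7]
opening: 0.244
grasp_force: 31.1
```

Call:
step_arm(moves=[{"tx":0,"ty":0,"tz":-0.05,"ax":0,"ay":0,"az":0},{"tx":0,"ty":0,"tz":0,"ax":0,"ay":0,"az":0},{"tx":0,"ty":0,"tz":0,"ax":0,"ay":0,"az":0}], gripper=0.5)

```text
clock: 13.32
eef_pos: [471.0, -135.6, 72.6]
tcp_rot: [3.142, -0.0, -3.141]
contact_force: [-0.4, 0.5, 0.2]
opening: 0.499
grasp_force: 0.0
```

Call:
step_arm(moves=[{"tx":0,"ty":0,"tz":-0.7,"ax":0,"ay":0,"az":0},{"tx":0,"ty":0,"tz":-1,"ax":0,"ay":0,"az":0},{"tx":0,"ty":0,"tz":-1,"ax":0,"ay":0,"az":0},{"tx":0,"ty":0,"tz":-0.4,"ax":0,"ay":0,"az":0.118},{"tx":0,"ty":0,"tz":0,"ax":0,"ay":0,"az":0.118}])

```text
clock: 13.95
eef_pos: [471.7, -135.7, 151.1]
tcp_rot: [3.141, 0.002, 2.765]
contact_force: [-0.4, -0.1, -0.6]
opening: 0.503
grasp_force: 0.0
```

Call:
step_arm(moves=[{"tx":0,"ty":0,"tz":0,"ax":0,"ay":0,"az":0.118},{"tx":0,"ty":0,"tz":0,"ax":0,"ay":0,"az":0.118},{"tx":0,"ty":0,"tz":0,"ax":0,"ay":0,"az":0.118},{"tx":0,"ty":0,"tz":0,"ax":0,"ay":0,"az":0.118},{"tx":0,"ty":0,"tz":0,"ax":0,"ay":0,"az":0.118}])

```text
clock: 14.58
eef_pos: [471.0, -135.5, 150.1]
tcp_rot: [-3.141, -0.0, 1.838]
contact_force: [0.2, 0.0, -1.0]
opening: 0.499
grasp_force: 0.0
```

Call:
step_arm(moves=[{"tx":0,"ty":0,"tz":0,"ax":0,"ay":0,"az":0.118},{"tx":0,"ty":0,"tz":0,"ax":0,"ay":0,"az":0.118},{"tx":0,"ty":0,"tz":0,"ax":0,"ay":0,"az":0.116}])

```text
clock: 14.95
eef_pos: [471.0, -135.5, 150.1]
tcp_rot: [-3.141, -0.0, 1.285]
contact_force: [0.5, -0.9, 0.9]
opening: 0.498
grasp_force: 0.0
```

```bash
cat > cal.py <<'E'
from w import *
u=np.array([-.961,.277]);F=np.array([499.2,-145.4])
def cal(n="top"):
    p,d,ci=grab(n);X=cloud(ci,d); q=(X[...,:2]-F); a=q@u; b=q@np.array([-u[1],u[0]])
    m=(np.abs(b)<45)&(a>-35)&(a<170)
    t=m&(X[...,2]>54)&(X[...,2]<66)&(np.abs(b)<16)&(a>70)&(p.max(-1)<70)
    j=m&(X[...,2]>29)&(X[...,2]<36)&(np.abs(b)<25)&(a>8)&(a<105)&(np.ptp(p.astype(int),axis=-1)<25)
    if t.sum()>5: print(n,"tab a,b",a[t].mean(),b[t].mean(),"xy",X[t].mean(0),t.sum())
    if j.sum()>5: print(n,"jaw a range",np.percentile(a[j],[3,97]),j.sum())
if __name__=="__main__":
    wrist(); cal("top"); cal("wrist"); go(376.4,-110,130,1.29)
E
python3 cal.py
```

```text
wrist top z 54.4 circ [634.2 -80.2] 11.4 ext x [618.9 642.9] y [-94.6 -65.9] 4541
wrist top z 74.2 circ [ 470.5 -135.9] 11.1 ext x [448.3 492.7] y [-154.2 -112.5] 5377
wrist top z 57.8 circ [ 640.5 -184.7] 10.7 ext x [622.3 657.7] y [-201.9 -166. ] 4590
wrist tab a,b 125.1075981374625 -1.3049061143804275 xy [ 379.4 -109.5   60.4] 1233
wrist jaw a range [47.1 84. ] 2750
clock 15.1 tcp [ 471.1 -135.6  150.2] rpy [-3.1  0.   1.3] | az total 0.003 then t total [-0.1 -3.9  0.8] q [-0.3  0.3  2.  -0.   0.8 -0. ]
```

Call:
step_arm(moves=[{"tx":-0.05,"ty":-0.97,"tz":0,"ax":0,"ay":0,"az":0},{"tx":0,"ty":-0.97,"tz":0,"ax":0,"ay":0,"az":0},{"tx":0,"ty":-0.97,"tz":0,"ax":0,"ay":0,"az":0},{"tx":0,"ty":-0.97,"tz":0,"ax":0,"ay":0,"az":0},{"tx":0,"ty":0,"tz":0.7,"ax":0,"ay":0,"az":0}])

```text
clock: 15.72
eef_pos: [376.6, -109.8, 133.2]
tcp_rot: [3.141, -0.0, 1.296]
contact_force: [0.4, 0.9, -0.2]
opening: 0.498
grasp_force: 0.0
```

Call:
step_arm(moves=[{"tx":0,"ty":0,"tz":0.8,"ax":0,"ay":0,"az":0},{"tx":0,"ty":0,"tz":0.8,"ax":0,"ay":0,"az":0},{"tx":0,"ty":0,"tz":0.8,"ax":0,"ay":0,"az":0},{"tx":0,"ty":0,"tz":0.46,"ax":0,"ay":0,"az":0}])

```text
clock: 16.23
eef_pos: [377.3, -110.0, 60.5]
tcp_rot: [-3.141, -0.0, 1.295]
contact_force: [0.6, 0.2, 0.5]
opening: 0.498
grasp_force: 0.0
```

Call:
step_arm(moves=[{"tx":0,"ty":0,"tz":0,"ax":0,"ay":0,"az":0},{"tx":0,"ty":0,"tz":0,"ax":0,"ay":0,"az":0},{"tx":0,"ty":0,"tz":0,"ax":0,"ay":0,"az":0},{"tx":0,"ty":0,"tz":0,"ax":0,"ay":0,"az":0},{"tx":0,"ty":0,"tz":0,"ax":0,"ay":0,"az":0}], gripper=0.02, newtons=25)

```text
clock: 16.85
eef_pos: [377.8, -110.1, 61.6]
tcp_rot: [3.141, 0.0, 1.291]
contact_force: [0.3, 0.8, 1.7]
opening: 0.134
grasp_force: 30.7
```

Call:
step_arm(moves=[{"tx":0,"ty":0.2,"tz":0,"ax":0,"ay":0,"az":0},{"tx":0,"ty":0.2,"tz":0,"ax":0,"ay":0,"az":0},{"tx":0,"ty":0.16,"tz":0,"ax":0,"ay":0,"az":0},{"tx":0,"ty":0,"tz":0,"ax":0,"ay":0,"az":0}])

```text
clock: 17.35
eef_pos: [391.7, -114.2, 61.6]
tcp_rot: [3.141, 0.0, 1.292]
contact_force: [-0.8, -1.2, 4.7]
opening: 0.132
grasp_force: 31.1
```

Call:
step_arm(moves=[{"tx":0,"ty":0.04,"tz":0,"ax":0,"ay":0,"az":0},{"tx":0,"ty":0,"tz":0,"ax":0,"ay":0,"az":0}])

```text
clock: 17.6
eef_pos: [392.1, -114.3, 61.6]
tcp_rot: [3.142, 0.0, 1.291]
contact_force: [-3.0, 0.1, 7.5]
opening: 0.133
grasp_force: 31.5
```

Call:
step_arm(moves=[{"tx":0,"ty":0.04,"tz":0,"ax":0,"ay":0,"az":0},{"tx":0,"ty":0,"tz":0,"ax":0,"ay":0,"az":0}])

```text
clock: 17.85
eef_pos: [392.9, -114.5, 61.6]
tcp_rot: [-3.141, 0.0, 1.292]
contact_force: [-3.3, -0.4, 8.3]
opening: 0.13
grasp_force: 31.5
```

Call:
step_arm(moves=[{"tx":0,"ty":0.03,"tz":0,"ax":0,"ay":0,"az":0},{"tx":0,"ty":0,"tz":0,"ax":0,"ay":0,"az":0}])

```text
clock: 18.1
eef_pos: [393.6, -114.7, 61.6]
tcp_rot: [-3.141, 0.0, 1.291]
contact_force: [-2.8, -0.2, 8.3]
opening: 0.135
grasp_force: 31.6
```

Call:
step_arm(moves=[{"tx":0,"ty":0.04,"tz":0,"ax":0,"ay":0,"az":0},{"tx":0,"ty":0,"tz":0,"ax":0,"ay":0,"az":0}])

```text
clock: 18.35
eef_pos: [394.6, -115.0, 61.6]
tcp_rot: [-3.141, 0.0, 1.291]
contact_force: [-3.3, -0.7, 7.2]
opening: 0.135
grasp_force: 31.5
```

Call:
step_arm(moves=[{"tx":0,"ty":0.03,"tz":0,"ax":0,"ay":0,"az":0},{"tx":0,"ty":0,"tz":0,"ax":0,"ay":0,"az":0}])

```text
clock: 18.6
eef_pos: [395.3, -115.2, 61.6]
tcp_rot: [-3.141, 0.0, 1.292]
contact_force: [-2.8, -0.6, 9.2]
opening: 0.133
grasp_force: 31.6
```

```bash
python3 - <<'E'
from cal import *
knobs(("top","side"),box=(380,600,-200,-50)); cal("top")
p,d,ci=grab("side"); cv2.imwrite("pics/s3.png",cv2.resize(cv2.convertScaleAbs(p[260:400,170:400,::-1],alpha=1.5),None,fx=3,fy=3))
E
```

```text
top top z 74.9 head top [ 476.6 -137.4] circ [ 476.5 -137.3] 10.8 foot x,y [ 456.7  497.8 -159.3 -115.7] 407
side top z 74.4 head top [ 476.9 -140.8] circ [ 477.  -139.7] 9.6 foot x,y [ 457.4  497.6 -161.8 -127.9] 636
top jaw a range [10.9 60.8] 96
```

View pics/s3.png

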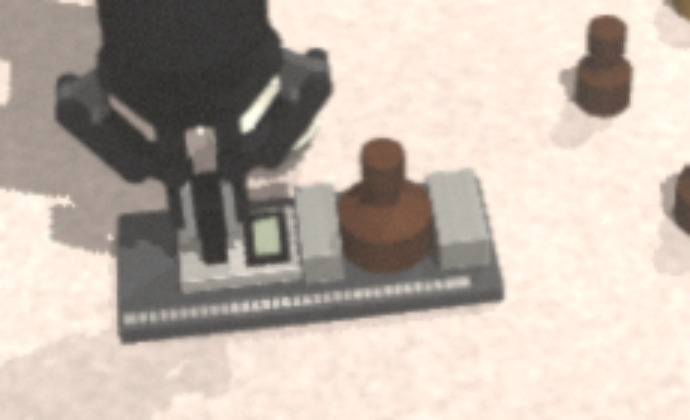

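The knob sits between the jaws and almost touches the fixed one; I'll close a little more until the force rises.

Call:
step_arm(moves=[{"tx":0,"ty":0.03,"tz":0,"ax":0,"ay":0,"az":0},{"tx":0,"ty":0,"tz":0,"ax":0,"ay":0,"az":0}])

```text
clock: 19.05
eef_pos: [395.3, -115.2, 61.5]
tcp_rot: [-3.14, 0.0, 1.292]
contact_force: [-5.7, -0.3, 12.2]
opening: 0.134
grasp_force: 32.1
```

Call:
step_arm(moves=[{"tx":0,"ty":0.03,"tz":0,"ax":0,"ay":0,"az":0},{"tx":0,"ty":0,"tz":0,"ax":0,"ay":0,"az":0}])

```text
clock: 19.3
eef_pos: [395.3, -115.2, 61.5]
tcp_rot: [-3.139, 0.0, 1.292]
contact_force: [-8.4, 1.0, 15.7]
opening: 0.136
grasp_force: 32.6
```

Call:
step_arm(moves=[{"tx":0,"ty":0.03,"tz":0,"ax":0,"ay":0,"az":0},{"tx":0,"ty":0,"tz":0,"ax":0,"ay":0,"az":0}])

```text
clock: 19.55
eef_pos: [395.4, -115.3, 61.5]
tcp_rot: [-3.137, 0.0, 1.292]
contact_force: [-11.0, 1.4, 18.3]
opening: 0.135
grasp_force: 33.2
```

The arm has stopped and the push has risen to 11 N, so both jaws press on the foot. Opening again now.

Call:
step_arm(moves=[{"tx":0,"ty":-0.1,"tz":0,"ax":0,"ay":0,"az":0},{"tx":0,"ty":-0.25,"tz":0,"ax":0,"ay":0,"az":0},{"tx":0,"ty":-0.3,"tz":0,"ax":0,"ay":0,"az":0},{"tx":0,"ty":-0.3,"tz":0,"ax":0,"ay":0,"az":0},{"tx":0,"ty":0,"tz":0,"ax":0,"ay":0,"az":0}])

```text
clock: 20.18
eef_pos: [374.0, -109.0, 61.5]
tcp_rot: [-3.141, -0.0, 1.291]
contact_force: [-0.8, -0.4, 9.9]
opening: 0.135
grasp_force: 31.7
```

Call:
step_arm(moves=[{"tx":0,"ty":0,"tz":0,"ax":0,"ay":0,"az":0},{"tx":0,"ty":0,"tz":0,"ax":0,"ay":0,"az":0},{"tx":0,"ty":0,"tz":0,"ax":0,"ay":0,"az":0}], gripper=0.5)

```text
clock: 20.55
eef_pos: [374.4, -109.1, 61.1]
tcp_rot: [-3.141, 0.0, 1.292]
contact_force: [-0.8, 0.5, 0.2]
opening: 0.499
grasp_force: 0.0
```

Call:
step_arm(moves=[{"tx":0,"ty":0,"tz":-0.7,"ax":0,"ay":0,"az":0},{"tx":0,"ty":0,"tz":-1,"ax":0,"ay":0,"az":0},{"tx":0,"ty":0,"tz":-1,"ax":0,"ay":0,"az":0},{"tx":0,"ty":0,"tz":-0.7,"ax":0,"ay":0,"az":0}])

```text
clock: 21.05
eef_pos: [374.8, -109.2, 147.2]
tcp_rot: [3.141, -0.0, 1.292]
contact_force: [0.2, 0.3, -1.6]
opening: 0.503
grasp_force: 0.0
```

```bash
python3 - <<'E'
from cal import *
knobs(("top",)); wrist("pics/w4.png"); cal("wrist"); go(476,-138.5,145,1.29)
E
```

```text
top top z 71.6 head top [ 681.9 -283.6] circ [ 683.3 -285.5] 16.7 foot x,y  156
top top z 60.1 head top [ 640.8 -183.8] circ [ 641.2 -184.7] 10.7 foot x,y [ 622.7  655.  -200.5 -166.6] 247
top top z 56.9 head top [632.4 -80.2] circ [632.5 -79.5] 9.8 foot x,y [618.9 637.8 -92.6 -67.4] 146
top top z 75.6 head top [ 477.  -137.6] circ [ 476.7 -137.2] 10.8 foot x,y [ 455.   497.8 -159.4 -115.7] 414
wrist top z 74.0 circ [ 477.2 -138.3] 11.5 ext x [454.  498.9] y [-158.  -114.9] 6494
wrist tab a,b 131.0486048077261 -1.7000180697724232 xy [ 373.8 -107.5   61. ] 1043
wrist jaw a range [42.6 88.9] 2891
clock 21.2 tcp [ 375.1 -109.3  146.7] rpy [3.1 0.  1.3] | az total 0.001 then t total [-0.   4.2  0.1] q [-0.3  0.1  2.2 -0.   0.8 -0. ]
```

Call:
step_arm(moves=[{"tx":0.03,"ty":0.85,"tz":0,"ax":0,"ay":0,"az":0},{"tx":0,"ty":0.85,"tz":0,"ax":0,"ay":0,"az":0},{"tx":0,"ty":0.85,"tz":0,"ax":0,"ay":0,"az":0},{"tx":0,"ty":0.85,"tz":0,"ax":0,"ay":0,"az":0},{"tx":0,"ty":0.84,"tz":0,"ax":0,"ay":0,"az":0}])

```text
clock: 21.82
eef_pos: [476.8, -137.7, 144.8]
tcp_rot: [-3.14, -0.0, 1.291]
contact_force: [-0.3, -0.1, 0.5]
opening: 0.5
grasp_force: 0.0
```

Call:
step_arm(moves=[{"tx":0,"ty":0,"tz":0.8,"ax":0,"ay":0,"az":0},{"tx":0,"ty":0,"tz":0.8,"ax":0,"ay":0,"az":0},{"tx":0,"ty":0,"tz":0.8,"ax":0,"ay":0,"az":0},{"tx":0,"ty":0,"tz":0.56,"ax":0,"ay":0,"az":0}])

```text
clock: 22.32
eef_pos: [475.7, -137.4, 70.3]
tcp_rot: [-3.139, -0.0, 1.292]
contact_force: [0.1, -0.3, 0.0]
opening: 0.499
grasp_force: 0.0
```

Call:
step_arm(moves=[{"tx":0,"ty":0,"tz":0,"ax":0,"ay":0,"az":0},{"tx":0,"ty":0,"tz":0,"ax":0,"ay":0,"az":0},{"tx":0,"ty":0,"tz":0,"ax":0,"ay":0,"az":0},{"tx":0,"ty":0,"tz":0,"ax":0,"ay":0,"az":0}], gripper=0.1, newtons=30)

```text
clock: 22.82
eef_pos: [476.8, -137.8, 72.7]
tcp_rot: [3.141, 0.0, 1.291]
contact_force: [-1.6, 0.4, -1.7]
opening: 0.245
grasp_force: 29.4
```

Call:
step_arm(moves=[{"tx":0,"ty":0,"tz":-0.6,"ax":0,"ay":0,"az":0},{"tx":0,"ty":0,"tz":-0.9,"ax":0,"ay":0,"az":0},{"tx":0,"ty":0,"tz":-0.9,"ax":0,"ay":0,"az":0},{"tx":0,"ty":0,"tz":-0.9,"ax":0,"ay":0,"az":0},{"tx":0,"ty":0,"tz":-0.9,"ax":0,"ay":0,"az":0}])

```text
clock: 23.45
eef_pos: [477.0, -137.8, 179.3]
tcp_rot: [3.14, 0.0, 1.291]
contact_force: [0.2, 0.1, -1.6]
opening: 0.246
grasp_force: 29.5
```

```bash
python3 -c "
from h import *
go(502,192,175,1.29)"
```

```text
clock 23.45 tcp [ 477.  -137.8  179.3] rpy [3.14  0.    1.291] | az total 0.001 then t total [12.95 -2.69  0.17] q [-0.28  0.25  1.98 -0.    0.91 -0.  ]
```

Call:
step_arm(moves=[{"tx":0.92,"ty":-0.19,"tz":0,"ax":0,"ay":0,"az":0},{"tx":0.92,"ty":-0.19,"tz":0,"ax":0,"ay":0,"az":0},{"tx":0.92,"ty":-0.19,"tz":0,"ax":0,"ay":0,"az":0},{"tx":0.92,"ty":-0.19,"tz":0,"ax":0,"ay":0,"az":0},{"tx":0.92,"ty":-0.19,"tz":0,"ax":0,"ay":0,"az":0}])

```text
clock: 24.08
eef_pos: [485.9, -19.9, 178.6]
tcp_rot: [3.14, -0.0, 1.291]
contact_force: [-0.6, -0.5, -2.1]
opening: 0.245
grasp_force: 29.6
```

Call:
step_arm(moves=[{"tx":0.92,"ty":-0.19,"tz":0,"ax":0,"ay":0,"az":0},{"tx":0.92,"ty":-0.19,"tz":0,"ax":0,"ay":0,"az":0},{"tx":0.92,"ty":-0.19,"tz":0,"ax":0,"ay":0,"az":0},{"tx":0.92,"ty":-0.19,"tz":0,"ax":0,"ay":0,"az":0},{"tx":0.92,"ty":-0.19,"tz":0,"ax":0,"ay":0,"az":0}])

```text
clock: 24.7
eef_pos: [494.8, 97.2, 178.6]
tcp_rot: [3.14, -0.001, 1.291]
contact_force: [-0.8, 0.8, -1.9]
opening: 0.248
grasp_force: 29.6
```

Call:
step_arm(moves=[{"tx":0.92,"ty":-0.19,"tz":0,"ax":0,"ay":0,"az":0},{"tx":0.92,"ty":-0.19,"tz":0,"ax":0,"ay":0,"az":0},{"tx":0.92,"ty":-0.19,"tz":0,"ax":0,"ay":0,"az":0},{"tx":0.99,"ty":-0.2,"tz":0,"ax":0,"ay":0,"az":0},{"tx":0,"ty":0,"tz":0,"ax":0,"ay":0,"az":0}])

```text
clock: 25.32
eef_pos: [502.3, 193.2, 178.4]
tcp_rot: [3.14, -0.001, 1.293]
contact_force: [0.0, 0.3, -1.6]
opening: 0.241
grasp_force: 29.6
```

```bash
python3 - <<'E'
from cal import *
p,d,ci=grab("side"); cv2.imwrite("pics/s4.png",cv2.resize(cv2.convertScaleAbs(p[40:260,130:370,::-1],alpha=1.5),None,fx=2.5,fy=2.5))
wrist()
p,d,ci=grab("top");X=cloud(ci,d)
m=(X[...,2]>68)&(X[...,2]<80)&(X[...,0]>390)&(X[...,0]<600)&(X[...,1]>110)&(X[...,1]<400)
print("rim",cv2.minAreaRect(X[m][:,:2].astype(np.float32)))
f=(X[...,2]>1)&(X[...,2]<9)&(X[...,0]>420)&(X[...,0]<585)&(X[...,1]>140)&(X[...,1]<370)
print("floor z",np.median(X[f][:,2]),f.sum())
go(502,192,68,1.29)
E
```

```text
rim ((505.5042419433594, 259.3232421875), (173.27841186523438, 251.5021209716797), 10.655509948730469)
floor z 4.236639241361559 1850
clock 25.48 tcp [501.7 191.3 177.8] rpy [3.1 0.  1.3] | az total 0.001 then t total [0.  0.  4.4] q [ 0.4  0.3  1.9 -0.   0.9  0.6]
```

View pics/s4.png

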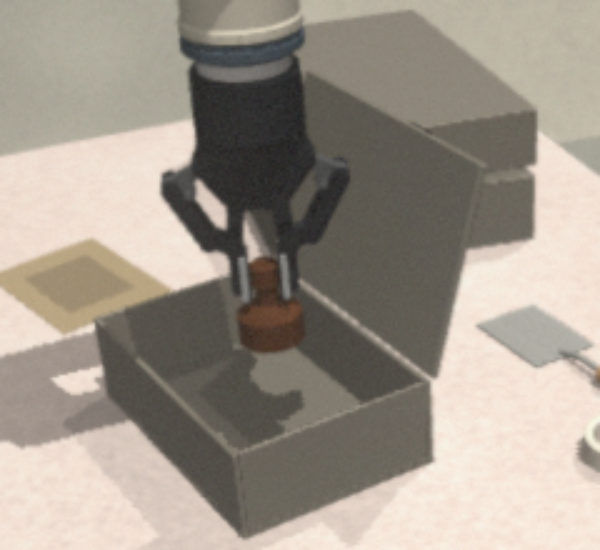

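The knob hangs upright over the case, well clear of the rim. The rim and floor measure 75 and about 4.5 mm, as expected. Lowering now.

Call:
step_arm(moves=[{"tx":0,"ty":0,"tz":1,"ax":0,"ay":0,"az":0},{"tx":0,"ty":0,"tz":1,"ax":0,"ay":0,"az":0},{"tx":0,"ty":0,"tz":1,"ax":0,"ay":0,"az":0},{"tx":0,"ty":0,"tz":0.9,"ax":0,"ay":0,"az":0},{"tx":0,"ty":0,"tz":0.52,"ax":0,"ay":0,"az":0}])

```text
clock: 26.1
eef_pos: [501.5, 190.9, 66.0]
tcp_rot: [-3.141, 0.001, 1.291]
contact_force: [0.6, 0.4, -1.6]
opening: 0.246
grasp_force: 29.6
```

Call:
step_arm(moves=[{"tx":0,"ty":0,"tz":0.05,"ax":0,"ay":0,"az":0},{"tx":0,"ty":0,"tz":0,"ax":0,"ay":0,"az":0}])

```text
clock: 26.35
eef_pos: [502.3, 191.8, 66.2]
tcp_rot: [3.141, -0.0, 1.291]
contact_force: [0.1, 0.4, -0.9]
opening: 0.242
grasp_force: 29.5
```

Call:
step_arm(moves=[{"tx":0,"ty":0,"tz":0.03,"ax":0,"ay":0,"az":0},{"tx":0,"ty":0,"tz":0,"ax":0,"ay":0,"az":0}])

```text
clock: 26.6
eef_pos: [502.2, 192.0, 65.3]
tcp_rot: [3.141, -0.001, 1.292]
contact_force: [-0.9, -0.8, -1.7]
opening: 0.246
grasp_force: 29.5
```

Call:
step_arm(moves=[{"tx":0,"ty":0,"tz":0.04,"ax":0,"ay":0,"az":0},{"tx":0,"ty":0,"tz":0,"ax":0,"ay":0,"az":0}])

```text
clock: 26.85
eef_pos: [502.3, 192.0, 64.2]
tcp_rot: [3.141, -0.001, 1.292]
contact_force: [0.3, -0.2, 2.8]
opening: 0.243
grasp_force: 29.7
```

Call:
step_arm(moves=[{"tx":0,"ty":0,"tz":0.02,"ax":0,"ay":0,"az":0},{"tx":0,"ty":0,"tz":0,"ax":0,"ay":0,"az":0}])

```text
clock: 27.1
eef_pos: [502.6, 192.1, 64.0]
tcp_rot: [3.14, -0.001, 1.292]
contact_force: [-0.4, -0.7, 7.7]
opening: 0.246
grasp_force: 29.9
```

Call:
step_arm(moves=[{"tx":0,"ty":0,"tz":-0.03,"ax":0,"ay":0,"az":0},{"tx":0,"ty":0,"tz":0,"ax":0,"ay":0,"az":0},{"tx":0,"ty":0,"tz":0,"ax":0,"ay":0,"az":0}], gripper=0.5)

```text
clock: 27.48
eef_pos: [501.7, 191.8, 63.9]
tcp_rot: [-3.141, 0.0, 1.291]
contact_force: [0.6, 0.6, 0.6]
opening: 0.499
grasp_force: 0.0
```

Call:
step_arm(moves=[{"tx":0,"ty":0,"tz":-0.7,"ax":0,"ay":0,"az":0},{"tx":0,"ty":0,"tz":-1,"ax":0,"ay":0,"az":0},{"tx":0,"ty":0,"tz":-1,"ax":0,"ay":0,"az":0},{"tx":0,"ty":0,"tz":-1,"ax":0,"ay":0,"az":0},{"tx":-0.92,"ty":0.68,"tz":-0.3,"ax":0,"ay":0,"az":0}])

```text
clock: 28.1
eef_pos: [512.7, 166.2, 167.0]
tcp_rot: [3.139, -0.002, 1.293]
contact_force: [0.4, -0.2, -0.2]
opening: 0.5
grasp_force: 0.0
```

Call:
step_arm(moves=[{"tx":-0.92,"ty":0.68,"tz":0,"ax":0,"ay":0,"az":0},{"tx":-0.92,"ty":0.68,"tz":0,"ax":0,"ay":0,"az":0},{"tx":-0.92,"ty":0.68,"tz":0,"ax":0,"ay":0,"az":0},{"tx":-0.92,"ty":0.68,"tz":0,"ax":0,"ay":0,"az":0},{"tx":-0.92,"ty":0.68,"tz":0,"ax":0,"ay":0,"az":0}])

```text
clock: 28.72
eef_pos: [562.3, 30.2, 165.3]
tcp_rot: [3.141, -0.0, 1.291]
contact_force: [0.4, 0.7, 0.2]
opening: 0.502
grasp_force: 0.0
```

Call:
step_arm(moves=[{"tx":-0.92,"ty":0.68,"tz":0,"ax":0,"ay":0,"az":0},{"tx":-0.92,"ty":0.68,"tz":0,"ax":0,"ay":0,"az":0},{"tx":-0.92,"ty":0.68,"tz":0,"ax":0,"ay":0,"az":0},{"tx":-0.92,"ty":0.68,"tz":0,"ax":0,"ay":0,"az":0},{"tx":-0.92,"ty":0.68,"tz":0,"ax":0,"ay":0,"az":0}])

```text
clock: 29.35
eef_pos: [612.2, -103.8, 165.3]
tcp_rot: [3.141, -0.0, 1.291]
contact_force: [-0.2, 0.3, -0.4]
opening: 0.5
grasp_force: 0.0
```

Call:
step_arm(moves=[{"tx":-0.92,"ty":0.68,"tz":0,"ax":0,"ay":0,"az":0},{"tx":-0.92,"ty":0.68,"tz":0,"ax":0,"ay":0,"az":0},{"tx":-0.95,"ty":0.66,"tz":0,"ax":0,"ay":0,"az":0},{"tx":0,"ty":0,"tz":0,"ax":0,"ay":0,"az":0}])

```text
clock: 29.85
eef_pos: [641.9, -185.9, 164.6]
tcp_rot: [3.14, 0.0, 1.29]
contact_force: [0.3, 0.1, 0.3]
opening: 0.497
grasp_force: 0.0
```

```bash
python3 - <<'E'
from cal import *
wrist(); knobs(("top",),box=(380,900,-420,420)); go(641,-184.5,58,1.29)
E
```

```text
wrist top z 54.8 circ [635.1 -80.6] 10.9 ext x [622.  649.9] y [-95.8 -67.3] 2537
wrist top z 58.2 circ [ 673.  -190.7] 11.2 ext x [655. 691.] y [-201.8 -171. ] 3199
wrist top z 56.4 circ [ 705.6 -274.3] 14.4 ext x [691.4 725.5] y [-282.7 -270. ] 348
top top z 19.3 head top [796.7 105.6] circ [797.4 102.7] 34.5 foot x,y  63
top top z 55.4 head top [633.5 -78.7] circ [633.2 -79.3] 10.2 foot x,y [618.8 640.3 -92.8 -67.3] 150
top top z 68.4 head top [501.2 191.1] circ [501.2 191.8] 10.7 foot x,y [481.  522.5 169.2 213. ] 412
clock 29.95 tcp [ 641.  -183.9  164.2] rpy [-3.1 -0.   1.3] | az total 0.0 then t total [-0.   0.   4.2] q [-0.3  0.5  1.6  0.   1.  -0. ]
```

Knob C, the 40 mm one, has been knocked aside to about (673,-191) and still stands upright. I'll move over it and look again.

Call:
step_arm(moves=[{"tx":0.07,"ty":0.64,"tz":0,"ax":0,"ay":0,"az":0},{"tx":0.06,"ty":0.63,"tz":0,"ax":0,"ay":0,"az":0},{"tx":0,"ty":0,"tz":0,"ax":0,"ay":0,"az":0}])

```text
clock: 30.32
eef_pos: [673.1, -188.6, 164.2]
tcp_rot: [3.141, -0.0, 1.292]
contact_force: [-0.6, 0.4, 0.1]
opening: 0.506
grasp_force: 0.0
```

```bash
python3 - <<'E'
from cal import *
wrist("pics/w5.png"); go(673,-190.5,57,1.29)
E
```

```text
wrist top z 54.7 circ [635.3 -80.7] 10.8 ext x [624.9 650.6] y [-95.9 -66.7] 2893
wrist top z 58.4 circ [ 673.3 -190.4] 10.9 ext x [655.3 691.7] y [-202.9 -171.1] 3134
wrist top z 58.8 circ [ 678.8 -284.7] 11.3 ext x [670.5 686.6] y [-293.7 -273.4] 380
clock 30.38 tcp [ 672.3 -188.6  164. ] rpy [-3.1 -0.   1.3] | az total 0.001 then t total [-0.1  0.1  4.3] q [-0.3  0.6  1.5  0.   1.1  0. ]
```

View pics/w5.png

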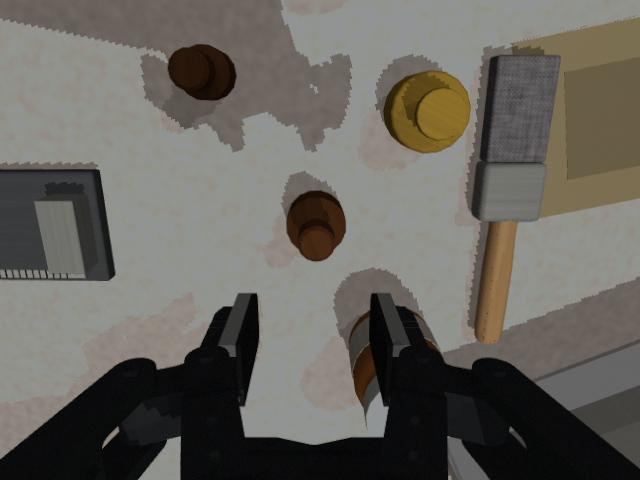

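Knob C's head is at (317,243), centred between the fingers, and nothing stands nearby.

Call:
step_arm(moves=[{"tx":-0.05,"ty":0.04,"tz":0.9,"ax":0,"ay":0,"az":0},{"tx":0,"ty":0,"tz":0.9,"ax":0,"ay":0,"az":0},{"tx":0,"ty":0,"tz":0.9,"ax":0,"ay":0,"az":0},{"tx":0,"ty":0,"tz":0.9,"ax":0,"ay":0,"az":0},{"tx":0,"ty":0,"tz":0.7,"ax":0,"ay":0,"az":0}])

```text
clock: 31.0
eef_pos: [672.6, -190.8, 54.5]
tcp_rot: [-3.14, 0.0, 1.291]
contact_force: [-0.4, 0.8, 0.3]
opening: 0.501
grasp_force: 0.0
```

Call:
step_arm(moves=[{"tx":0,"ty":0,"tz":0,"ax":0,"ay":0,"az":0},{"tx":0,"ty":0,"tz":0,"ax":0,"ay":0,"az":0},{"tx":0,"ty":0,"tz":0,"ax":0,"ay":0,"az":0},{"tx":0,"ty":0,"tz":0,"ax":0,"ay":0,"az":0}], gripper=0.1, newtons=30)

```text
clock: 31.5
eef_pos: [673.6, -191.1, 57.3]
tcp_rot: [3.14, 0.0, 1.291]
contact_force: [-0.3, 0.7, -0.3]
opening: 0.246
grasp_force: 29.3
```

Call:
step_arm(moves=[{"tx":0,"ty":0,"tz":-0.6,"ax":0,"ay":0,"az":0},{"tx":0,"ty":0,"tz":-1,"ax":0,"ay":0,"az":0},{"tx":0,"ty":0,"tz":-1,"ax":0,"ay":0,"az":0},{"tx":0,"ty":0,"tz":-1,"ax":0,"ay":0,"az":0},{"tx":0,"ty":0,"tz":0,"ax":0,"ay":0,"az":0}])

```text
clock: 32.12
eef_pos: [674.9, -191.4, 149.9]
tcp_rot: [3.136, -0.0, 1.291]
contact_force: [-0.3, -0.3, -1.5]
opening: 0.241
grasp_force: 29.4
```

```bash
python3 -c "
from cal import *
c=F+u*27+np.array([-u[1],u[0]])*(-1.3); print(c)
go(*c,145,1.29)"
```

```text
[ 473.6 -136.7]
clock 32.12 tcp [ 674.9 -191.4  149.9] rpy [ 3.1 -0.   1.3] | az total 0.001 then t total [-0.1 -8.3  0.2] q [-0.3  0.6  1.5  0.   1.   0. ]
```

Call:
step_arm(moves=[{"tx":-0.04,"ty":-0.92,"tz":0,"ax":0,"ay":0,"az":0},{"tx":0,"ty":-0.92,"tz":0,"ax":0,"ay":0,"az":0},{"tx":0,"ty":-0.92,"tz":0,"ax":0,"ay":0,"az":0},{"tx":0,"ty":-0.92,"tz":0,"ax":0,"ay":0,"az":0},{"tx":0,"ty":-0.92,"tz":0,"ax":0,"ay":0,"az":0}])

```text
clock: 32.75
eef_pos: [561.1, -159.9, 145.8]
tcp_rot: [-3.141, 0.0, 1.291]
contact_force: [0.4, 0.2, -0.6]
opening: 0.25
grasp_force: 29.5
```

Call:
step_arm(moves=[{"tx":0,"ty":-0.92,"tz":0,"ax":0,"ay":0,"az":0},{"tx":0,"ty":-0.92,"tz":0,"ax":0,"ay":0,"az":0},{"tx":0,"ty":-0.92,"tz":0,"ax":0,"ay":0,"az":0},{"tx":0,"ty":-0.92,"tz":0,"ax":0,"ay":0,"az":0},{"tx":0,"ty":0,"tz":0,"ax":0,"ay":0,"az":0}])

```text
clock: 33.38
eef_pos: [472.2, -134.3, 146.0]
tcp_rot: [-3.14, -0.0, 1.291]
contact_force: [0.9, 0.2, -0.2]
opening: 0.242
grasp_force: 29.6
```

Call:
step_arm(moves=[{"tx":0,"ty":0,"tz":0.9,"ax":0,"ay":0,"az":0},{"tx":0,"ty":0,"tz":0.9,"ax":0,"ay":0,"az":0},{"tx":0,"ty":0,"tz":0.9,"ax":0,"ay":0,"az":0},{"tx":0,"ty":0,"tz":0.45,"ax":0,"ay":0,"az":0},{"tx":0,"ty":0,"tz":0,"ax":0,"ay":0,"az":0}])

```text
clock: 34.0
eef_pos: [474.8, -135.1, 67.4]
tcp_rot: [3.141, -0.0, 1.291]
contact_force: [-0.1, 0.8, -0.6]
opening: 0.242
grasp_force: 29.6
```

Call:
step_arm(moves=[{"tx":0,"ty":0,"tz":0.04,"ax":0,"ay":0,"az":0},{"tx":0,"ty":0,"tz":0,"ax":0,"ay":0,"az":0}])

```text
clock: 34.25
eef_pos: [474.1, -134.9, 67.0]
tcp_rot: [3.141, 0.0, 1.291]
contact_force: [0.5, -0.7, -1.0]
opening: 0.245
grasp_force: 29.6
```

Call:
step_arm(moves=[{"tx":0,"ty":0,"tz":0.03,"ax":0,"ay":0,"az":0},{"tx":0,"ty":0,"tz":0,"ax":0,"ay":0,"az":0}])

```text
clock: 34.5
eef_pos: [474.1, -134.9, 66.5]
tcp_rot: [3.141, 0.0, 1.291]
contact_force: [-2.0, 0.7, 3.5]
opening: 0.245
grasp_force: 30.0
```

Call:
step_arm(moves=[{"tx":0,"ty":0,"tz":0.02,"ax":0,"ay":0,"az":0},{"tx":0,"ty":0,"tz":0,"ax":0,"ay":0,"az":0}])

```text
clock: 34.75
eef_pos: [474.1, -134.9, 66.4]
tcp_rot: [3.141, 0.0, 1.292]
contact_force: [-3.0, 0.7, 12.7]
opening: 0.247
grasp_force: 30.7
```

Call:
step_arm(moves=[{"tx":0,"ty":0,"tz":-0.04,"ax":0,"ay":0,"az":0},{"tx":0,"ty":0,"tz":0,"ax":0,"ay":0,"az":0},{"tx":0,"ty":0,"tz":0,"ax":0,"ay":0,"az":0}], gripper=0.5)

```text
clock: 35.12
eef_pos: [473.9, -134.8, 66.4]
tcp_rot: [-3.141, 0.0, 1.291]
contact_force: [-0.4, -0.4, -0.1]
opening: 0.501
grasp_force: 0.0
```

Call:
step_arm(moves=[{"tx":0,"ty":0,"tz":-0.7,"ax":0,"ay":0,"az":0},{"tx":0,"ty":0,"tz":-1,"ax":0,"ay":0,"az":0},{"tx":0,"ty":0,"tz":-1,"ax":0,"ay":0,"az":0},{"tx":-0.11,"ty":-0.83,"tz":-0.3,"ax":0,"ay":0,"az":0},{"tx":0,"ty":-0.83,"tz":0,"ax":0,"ay":0,"az":0}])

```text
clock: 35.75
eef_pos: [433.3, -126.1, 142.1]
tcp_rot: [3.14, 0.0, 1.291]
contact_force: [0.5, 0.6, -0.1]
opening: 0.498
grasp_force: 0.0
```

Call:
step_arm(moves=[{"tx":0,"ty":-0.83,"tz":0,"ax":0,"ay":0,"az":0},{"tx":0,"ty":-0.83,"tz":0,"ax":0,"ay":0,"az":0},{"tx":0,"ty":-0.82,"tz":0,"ax":0,"ay":0,"az":0},{"tx":0,"ty":0,"tz":0,"ax":0,"ay":0,"az":0}])

```text
clock: 36.25
eef_pos: [372.5, -108.6, 141.4]
tcp_rot: [-3.141, 0.0, 1.291]
contact_force: [0.7, -0.2, 1.1]
opening: 0.497
grasp_force: 0.0
```

```bash
python3 - <<'E'
from cal import *
wrist(); cal("wrist"); cal("top"); go(374.2,-109,61,1.29)
E
```

```text
wrist top z 70.1 circ [ 473.  -134.4] 11.3 ext x [453.9 491.1] y [-150.9 -115.2] 5369
wrist tab a,b 131.11040199123565 -1.723545041754796 xy [ 373.7 -107.4   60.9] 1130
wrist jaw a range [44.1 88.9] 3010
top jaw a range [11.7 89.1] 173
clock 36.4 tcp [ 374.9 -109.3  141.8] rpy [3.1 0.  1.3] | az total 0.001 then t total [ 0.  -0.   3.2] q [-0.3  0.2  2.2 -0.   0.8 -0. ]
```

Call:
step_arm(moves=[{"tx":0,"ty":0,"tz":0.9,"ax":0,"ay":0,"az":0},{"tx":0,"ty":0,"tz":0.9,"ax":0,"ay":0,"az":0},{"tx":0,"ty":0,"tz":0.9,"ax":0,"ay":0,"az":0},{"tx":0,"ty":0,"tz":0.5,"ax":0,"ay":0,"az":0},{"tx":0,"ty":0,"tz":0,"ax":0,"ay":0,"az":0}])

```text
clock: 37.02
eef_pos: [373.7, -108.9, 60.9]
tcp_rot: [-3.14, -0.0, 1.291]
contact_force: [-0.7, -0.2, -0.1]
opening: 0.497
grasp_force: 0.0
```

Call:
step_arm(moves=[{"tx":0,"ty":0,"tz":0,"ax":0,"ay":0,"az":0},{"tx":0,"ty":0,"tz":0,"ax":0,"ay":0,"az":0},{"tx":0,"ty":0,"tz":0,"ax":0,"ay":0,"az":0},{"tx":0,"ty":0,"tz":0,"ax":0,"ay":0,"az":0},{"tx":0,"ty":0,"tz":0,"ax":0,"ay":0,"az":0}], gripper=0.02, newtons=25)

```text
clock: 37.65
eef_pos: [374.3, -109.1, 62.2]
tcp_rot: [3.14, -0.0, 1.291]
contact_force: [-1.2, 0.0, 7.2]
opening: 0.133
grasp_force: 31.0
```

Call:
step_arm(moves=[{"tx":0,"ty":0.25,"tz":0,"ax":0,"ay":0,"az":0},{"tx":0,"ty":0.25,"tz":0,"ax":0,"ay":0,"az":0},{"tx":0,"ty":0.25,"tz":0,"ax":0,"ay":0,"az":0},{"tx":0,"ty":0.2,"tz":0,"ax":0,"ay":0,"az":0},{"tx":0,"ty":0.12,"tz":0,"ax":0,"ay":0,"az":0}])

```text
clock: 38.28
eef_pos: [399.8, -116.5, 62.2]
tcp_rot: [3.141, 0.0, 1.291]
contact_force: [-2.5, -0.8, 10.1]
opening: 0.133
grasp_force: 31.4
```

Call:
step_arm(moves=[{"tx":0,"ty":0.03,"tz":0,"ax":0,"ay":0,"az":0},{"tx":0,"ty":0,"tz":0,"ax":0,"ay":0,"az":0}])

```text
clock: 38.52
eef_pos: [400.6, -116.8, 62.2]
tcp_rot: [3.141, 0.0, 1.291]
contact_force: [-1.3, -1.3, 7.5]
opening: 0.135
grasp_force: 31.1
```

Call:
step_arm(moves=[{"tx":0,"ty":0.03,"tz":0,"ax":0,"ay":0,"az":0},{"tx":0,"ty":0,"tz":0,"ax":0,"ay":0,"az":0}])

```text
clock: 38.78
eef_pos: [401.1, -117.0, 62.2]
tcp_rot: [3.141, 0.0, 1.291]
contact_force: [-1.3, -1.4, 9.0]
opening: 0.141
grasp_force: 31.2
```

Call:
step_arm(moves=[{"tx":0,"ty":0.03,"tz":0,"ax":0,"ay":0,"az":0},{"tx":0,"ty":0,"tz":0,"ax":0,"ay":0,"az":0}])

```text
clock: 39.02
eef_pos: [401.8, -117.1, 62.2]
tcp_rot: [3.141, 0.0, 1.291]
contact_force: [-2.6, -1.4, 8.6]
opening: 0.133
grasp_force: 31.2
```

Call:
step_arm(moves=[{"tx":0,"ty":0.04,"tz":0,"ax":0,"ay":0,"az":0},{"tx":0,"ty":0,"tz":0,"ax":0,"ay":0,"az":0}])

```text
clock: 39.28
eef_pos: [402.8, -117.5, 62.2]
tcp_rot: [3.141, 0.0, 1.291]
contact_force: [-1.2, -1.5, 8.4]
opening: 0.128
grasp_force: 31.2
```

Call:
step_arm(moves=[{"tx":0,"ty":0.04,"tz":0,"ax":0,"ay":0,"az":0},{"tx":0,"ty":0,"tz":0,"ax":0,"ay":0,"az":0}])

```text
clock: 39.52
eef_pos: [403.0, -117.5, 62.1]
tcp_rot: [-3.141, 0.0, 1.291]
contact_force: [-5.3, -0.6, 12.4]
opening: 0.136
grasp_force: 31.7
```

Call:
step_arm(moves=[{"tx":0,"ty":0.03,"tz":0,"ax":0,"ay":0,"az":0},{"tx":0,"ty":0,"tz":0,"ax":0,"ay":0,"az":0}])

```text
clock: 39.78
eef_pos: [403.0, -117.5, 62.1]
tcp_rot: [-3.139, 0.0, 1.291]
contact_force: [-6.5, -0.1, 16.5]
opening: 0.133
grasp_force: 32.2
```

Call:
step_arm(moves=[{"tx":0,"ty":0.03,"tz":0,"ax":0,"ay":0,"az":0},{"tx":0,"ty":0,"tz":0,"ax":0,"ay":0,"az":0}])

```text
clock: 40.02
eef_pos: [403.1, -117.5, 62.1]
tcp_rot: [-3.138, 0.0, 1.291]
contact_force: [-9.2, 1.2, 19.6]
opening: 0.132
grasp_force: 32.8
```

It stopped right at the 40 mm reading and the force has risen, so both jaws press. Opening again.

Call:
step_arm(moves=[{"tx":0,"ty":-0.1,"tz":0,"ax":0,"ay":0,"az":0},{"tx":0,"ty":-0.25,"tz":0,"ax":0,"ay":0,"az":0},{"tx":0,"ty":-0.3,"tz":0,"ax":0,"ay":0,"az":0},{"tx":0,"ty":-0.3,"tz":0,"ax":0,"ay":0,"az":0},{"tx":0,"ty":-0.1,"tz":0,"ax":0,"ay":0,"az":0}])

```text
clock: 40.65
eef_pos: [380.2, -110.9, 62.2]
tcp_rot: [3.139, 0.0, 1.291]
contact_force: [1.9, -2.1, 6.0]
opening: 0.135
grasp_force: 30.9
```

Call:
step_arm(moves=[{"tx":0,"ty":0,"tz":0,"ax":0,"ay":0,"az":0},{"tx":0,"ty":0,"tz":0,"ax":0,"ay":0,"az":0},{"tx":0,"ty":0,"tz":0,"ax":0,"ay":0,"az":0},{"tx":0,"ty":0,"tz":0,"ax":0,"ay":0,"az":0}], gripper=0.5)

```text
clock: 41.15
eef_pos: [379.6, -110.6, 61.4]
tcp_rot: [-3.141, -0.0, 1.291]
contact_force: [0.4, -0.6, 0.9]
opening: 0.499
grasp_force: 0.0
```

Call:
step_arm(moves=[{"tx":0,"ty":0,"tz":-0.7,"ax":0,"ay":0,"az":0},{"tx":0,"ty":0,"tz":-1,"ax":0,"ay":0,"az":0},{"tx":0,"ty":0,"tz":-1,"ax":0,"ay":0,"az":0},{"tx":0,"ty":0,"tz":-0.6,"ax":0,"ay":0,"az":0},{"tx":0,"ty":0,"tz":0,"ax":0,"ay":0,"az":0}])

```text
clock: 41.78
eef_pos: [380.4, -110.9, 144.8]
tcp_rot: [3.139, 0.0, 1.291]
contact_force: [0.2, 0.2, -0.7]
opening: 0.498
grasp_force: 0.0
```

```bash
python3 - <<'E'
from cal import *
wrist(); cal("wrist"); go(480,-136,67,1.29)
E
```

```text
wrist top z 70.1 circ [ 481.9 -137. ] 11.3 ext x [462.5 499.4] y [-153.4 -117.7] 5159
wrist tab a,b 124.6729754644466 -1.6651937960597447 xy [ 379.9 -109.3   60.9] 1106
wrist jaw a range [36.  82.5] 2939
clock 41.88 tcp [ 379.5 -110.6  143.6] rpy [-3.1 -0.   1.3] | az total 0.001 then t total [0.1 4.1 3.1] q [-0.3  0.2  2.2 -0.   0.8 -0. ]
```

Call:
step_arm(moves=[{"tx":0.1,"ty":0.84,"tz":0,"ax":0,"ay":0,"az":0},{"tx":0,"ty":0.84,"tz":0,"ax":0,"ay":0,"az":0},{"tx":0,"ty":0.84,"tz":0,"ax":0,"ay":0,"az":0},{"tx":0,"ty":0.84,"tz":0,"ax":0,"ay":0,"az":0},{"tx":0,"ty":0.84,"tz":0,"ax":0,"ay":0,"az":0}])

```text
clock: 42.5
eef_pos: [481.3, -137.2, 142.7]
tcp_rot: [-3.139, 0.0, 1.292]
contact_force: [-0.4, 0.0, -0.1]
opening: 0.502
grasp_force: 0.0
```

Call:
step_arm(moves=[{"tx":0,"ty":0,"tz":0.9,"ax":0,"ay":0,"az":0},{"tx":0,"ty":0,"tz":0.9,"ax":0,"ay":0,"az":0},{"tx":0,"ty":0,"tz":0.9,"ax":0,"ay":0,"az":0},{"tx":0,"ty":0,"tz":0.38,"ax":0,"ay":0,"az":0},{"tx":0,"ty":0,"tz":0,"ax":0,"ay":0,"az":0}])

```text
clock: 43.12
eef_pos: [480.7, -137.0, 66.1]
tcp_rot: [-3.139, -0.0, 1.291]
contact_force: [0.4, 0.7, 0.5]
opening: 0.5
grasp_force: 0.0
```

Call:
step_arm(moves=[{"tx":0,"ty":0,"tz":0,"ax":0,"ay":0,"az":0},{"tx":0,"ty":0,"tz":0,"ax":0,"ay":0,"az":0},{"tx":0,"ty":0,"tz":0,"ax":0,"ay":0,"az":0},{"tx":0,"ty":0,"tz":0,"ax":0,"ay":0,"az":0}], gripper=0.1, newtons=30)

```text
clock: 43.62
eef_pos: [481.7, -137.3, 67.5]
tcp_rot: [3.141, 0.0, 1.291]
contact_force: [0.1, 0.0, 4.0]
opening: 0.246
grasp_force: 29.7
```

Call:
step_arm(moves=[{"tx":0,"ty":0,"tz":-0.6,"ax":0,"ay":0,"az":0},{"tx":0,"ty":0,"tz":-0.95,"ax":0,"ay":0,"az":0},{"tx":0,"ty":0,"tz":-0.95,"ax":0,"ay":0,"az":0},{"tx":0,"ty":0,"tz":-0.95,"ax":0,"ay":0,"az":0},{"tx":0,"ty":0,"tz":-0.9,"ax":0,"ay":0,"az":0}])

```text
clock: 44.25
eef_pos: [481.2, -137.2, 177.5]
tcp_rot: [3.141, 0.0, 1.291]
contact_force: [0.7, -1.0, -1.3]
opening: 0.25
grasp_force: 29.5
```

```bash
python3 -c "
from h import *
go(489,260.8,175,1.29)"
```

```text
clock 44.25 tcp [ 481.2 -137.2  177.5] rpy [3.141 0.    1.291] | az total 0.001 then t total [15.38 -4.11  0.1 ] q [-0.28  0.26  1.97 -0.    0.91 -0.  ]
```

Call:
step_arm(moves=[{"tx":0.96,"ty":-0.26,"tz":0,"ax":0,"ay":0,"az":0},{"tx":0.96,"ty":-0.26,"tz":0,"ax":0,"ay":0,"az":0},{"tx":0.96,"ty":-0.26,"tz":0,"ax":0,"ay":0,"az":0},{"tx":0.96,"ty":-0.26,"tz":0,"ax":0,"ay":0,"az":0},{"tx":0.96,"ty":-0.26,"tz":0,"ax":0,"ay":0,"az":0}])

```text
clock: 44.88
eef_pos: [483.0, -12.1, 176.7]
tcp_rot: [3.141, -0.0, 1.291]
contact_force: [-0.1, 0.6, -1.9]
opening: 0.242
grasp_force: 29.6
```

Call:
step_arm(moves=[{"tx":0.96,"ty":-0.26,"tz":0,"ax":0,"ay":0,"az":0},{"tx":0.96,"ty":-0.26,"tz":0,"ax":0,"ay":0,"az":0},{"tx":0.96,"ty":-0.26,"tz":0,"ax":0,"ay":0,"az":0},{"tx":0.96,"ty":-0.26,"tz":0,"ax":0,"ay":0,"az":0},{"tx":0.96,"ty":-0.26,"tz":0,"ax":0,"ay":0,"az":0}])

```text
clock: 45.5
eef_pos: [484.9, 112.2, 176.7]
tcp_rot: [3.141, -0.0, 1.291]
contact_force: [0.3, 0.3, -0.3]
opening: 0.245
grasp_force: 29.6
```

Call:
step_arm(moves=[{"tx":0.96,"ty":-0.26,"tz":0,"ax":0,"ay":0,"az":0},{"tx":0.96,"ty":-0.26,"tz":0,"ax":0,"ay":0,"az":0},{"tx":0.96,"ty":-0.26,"tz":0,"ax":0,"ay":0,"az":0},{"tx":0.96,"ty":-0.25,"tz":0,"ax":0,"ay":0,"az":0},{"tx":0.96,"ty":-0.25,"tz":0,"ax":0,"ay":0,"az":0}])

```text
clock: 46.12
eef_pos: [487.2, 236.3, 176.7]
tcp_rot: [3.141, -0.0, 1.292]
contact_force: [0.6, -0.7, -1.0]
opening: 0.248
grasp_force: 29.6
```

Call:
step_arm(moves=[{"tx":0.96,"ty":-0.25,"tz":0,"ax":0,"ay":0,"az":0},{"tx":0,"ty":0,"tz":0,"ax":0,"ay":0,"az":0}])

```text
clock: 46.38
eef_pos: [488.0, 261.6, 176.6]
tcp_rot: [3.141, -0.001, 1.293]
contact_force: [-0.4, -1.1, -0.4]
opening: 0.247
grasp_force: 29.6
```

```bash
python3 - <<'E'
from cal import *
knobs(("top",),box=(380,900,-420,420));go(489,260.8,62,1.29)
E
```

```text
top top z 17.9 head top [795.6 113.3] circ [795.  116.9] 38.4 foot x,y  80
top top z 18.2 head top [ 776.8 -266.6] circ [ 775.6 -271.9] 39.3 foot x,y  78
top top z 69.7 head top [ 680.2 -284.4] circ [ 682.6 -286. ] 15.9 foot x,y  157
top top z 56.2 head top [633.8 -78.6] circ [633.3 -78.9] 9.8 foot x,y [618.8 638.1 -92.6 -67.1] 147
top top z 68.8 head top [500.6 191.1] circ [501.4 191.6] 10.9 foot x,y [481.  522.4 168.6 213.1] 414
clock 46.42 tcp [487.8 260.6 176.3] rpy [3.1 0.  1.3] | az total 0.002 then t total [0.  0.1 4.6] q [ 0.5  0.3  1.9 -0.   0.9  0.8]
```

Call:
step_arm(moves=[{"tx":0,"ty":0,"tz":1,"ax":0,"ay":0,"az":0},{"tx":0,"ty":0,"tz":1,"ax":0,"ay":0,"az":0},{"tx":0,"ty":0,"tz":1,"ax":0,"ay":0,"az":0},{"tx":0,"ty":0,"tz":1,"ax":0,"ay":0,"az":0},{"tx":0,"ty":0,"tz":0.55,"ax":0,"ay":0,"az":0}])

```text
clock: 47.05
eef_pos: [487.4, 259.2, 61.2]
tcp_rot: [-3.14, 0.001, 1.291]
contact_force: [-0.7, -0.9, 0.1]
opening: 0.246
grasp_force: 29.5
```

Call:
step_arm(moves=[{"tx":0,"ty":0,"tz":0.05,"ax":0,"ay":0,"az":0},{"tx":0,"ty":0,"tz":0,"ax":0,"ay":0,"az":0}])

```text
clock: 47.3
eef_pos: [488.3, 260.3, 61.4]
tcp_rot: [3.141, -0.0, 1.291]
contact_force: [-0.3, 0.6, -0.6]
opening: 0.244
grasp_force: 30.0
```

Call:
step_arm(moves=[{"tx":0,"ty":0,"tz":0.04,"ax":0,"ay":0,"az":0},{"tx":0,"ty":0,"tz":0,"ax":0,"ay":0,"az":0}])

```text
clock: 47.55
eef_pos: [488.2, 260.5, 60.2]
tcp_rot: [3.141, -0.0, 1.292]
contact_force: [0.8, -0.1, 0.2]
opening: 0.249
grasp_force: 30.0
```

Call:
step_arm(moves=[{"tx":0,"ty":0,"tz":0.03,"ax":0,"ay":0,"az":0},{"tx":0,"ty":0,"tz":0,"ax":0,"ay":0,"az":0}])

```text
clock: 47.8
eef_pos: [488.5, 260.6, 60.0]
tcp_rot: [3.141, -0.001, 1.292]
contact_force: [-0.7, -1.6, 8.8]
opening: 0.246
grasp_force: 30.6
```

Call:
step_arm(moves=[{"tx":0,"ty":0,"tz":0.02,"ax":0,"ay":0,"az":0},{"tx":0,"ty":0,"tz":0,"ax":0,"ay":0,"az":0}])

```text
clock: 48.05
eef_pos: [488.6, 260.6, 60.0]
tcp_rot: [3.14, -0.001, 1.292]
contact_force: [-2.5, -2.3, 13.3]
opening: 0.242
grasp_force: 31.1
```

Call:
step_arm(moves=[{"tx":0,"ty":0,"tz":-0.05,"ax":0,"ay":0,"az":0},{"tx":0,"ty":0,"tz":0,"ax":0,"ay":0,"az":0},{"tx":0,"ty":0,"tz":0,"ax":0,"ay":0,"az":0}], gripper=0.5)

```text
clock: 48.42
eef_pos: [487.9, 260.4, 59.7]
tcp_rot: [-3.141, 0.0, 1.292]
contact_force: [-0.6, 0.6, 0.1]
opening: 0.498
grasp_force: 0.0
```

Call:
step_arm(moves=[{"tx":0,"ty":0,"tz":-0.7,"ax":0,"ay":0,"az":0},{"tx":0,"ty":0,"tz":-1,"ax":0,"ay":0,"az":0},{"tx":0,"ty":0,"tz":-1,"ax":0,"ay":0,"az":0},{"tx":0,"ty":0,"tz":-1,"ax":0,"ay":0,"az":0},{"tx":-0.95,"ty":0.78,"tz":-0.3,"ax":0,"ay":0,"az":0}])

```text
clock: 49.05
eef_pos: [501.0, 233.4, 162.7]
tcp_rot: [3.139, -0.003, 1.294]
contact_force: [-0.1, -0.2, -0.5]
opening: 0.503
grasp_force: 0.0
```

Call:
step_arm(moves=[{"tx":-0.96,"ty":0.78,"tz":0,"ax":0,"ay":0,"az":0},{"tx":-0.96,"ty":0.78,"tz":0,"ax":0,"ay":0,"az":0},{"tx":-0.96,"ty":0.78,"tz":0,"ax":0,"ay":0,"az":0},{"tx":-0.96,"ty":0.78,"tz":0,"ax":0,"ay":0,"az":0},{"tx":-0.96,"ty":0.78,"tz":0,"ax":0,"ay":0,"az":0}])

```text
clock: 49.68
eef_pos: [561.3, 89.0, 161.0]
tcp_rot: [3.141, -0.0, 1.291]
contact_force: [0.7, 0.4, -0.7]
opening: 0.498
grasp_force: 0.0
```

Call:
step_arm(moves=[{"tx":-0.96,"ty":0.78,"tz":0,"ax":0,"ay":0,"az":0},{"tx":-0.96,"ty":0.78,"tz":0,"ax":0,"ay":0,"az":0},{"tx":-0.96,"ty":0.78,"tz":0,"ax":0,"ay":0,"az":0},{"tx":-0.96,"ty":0.78,"tz":0,"ax":0,"ay":0,"az":0},{"tx":-0.96,"ty":0.78,"tz":0,"ax":0,"ay":0,"az":0}])

```text
clock: 50.3
eef_pos: [621.9, -53.3, 161.0]
tcp_rot: [3.141, -0.0, 1.291]
contact_force: [-0.4, 0.1, -0.1]
opening: 0.501
grasp_force: 0.0
```

Call:
step_arm(moves=[{"tx":-0.95,"ty":0.78,"tz":0,"ax":0,"ay":0,"az":0},{"tx":0,"ty":0,"tz":0,"ax":0,"ay":0,"az":0}])

```text
clock: 50.55
eef_pos: [634.4, -82.3, 160.9]
tcp_rot: [3.14, 0.0, 1.289]
contact_force: [0.2, 0.6, 0.2]
opening: 0.498
grasp_force: 0.0
```

```bash
python3 - <<'E'
from cal import *
wrist("pics/w6.png"); knobs(("top",),box=(380,900,-420,420)); go(634,-80,53,1.29)
E
```

```text
wrist top z 54.5 circ [635.  -80.2] 10.9 ext x [621.  649.6] y [-89.9 -64.8] 2278
wrist top z 57.0 circ [ 687.3 -277.4] 11.8 ext x [677.1 697.3] y [-282.4 -269.9] 441
top top z 18.9 head top [791.8 135.4] circ [791.5 136. ] 55.3 foot x,y  111
top top z 69.4 head top [ 679.5 -286.6] circ [ 682.5 -285.8] 16.0 foot x,y  152
top top z 67.7 head top [501.6 191.5] circ [501.3 191.4] 10.9 foot x,y [480.6 522.4 168.5 212.1] 406
top top z 65.1 head top [486.9 260.9] circ [488.2 261.3] 9.6 foot x,y [470.1 505.3 241.  276.3] 290
clock 50.65 tcp [633.4 -80.4 160.4] rpy [-3.1 -0.   1.3] | az total 0.0 then t total [0.  0.  4.3] q [-0.1  0.5  1.7  0.   1.   0.1]
```

Call:
step_arm(moves=[{"tx":0.04,"ty":0.03,"tz":0.95,"ax":0,"ay":0,"az":0},{"tx":0,"ty":0,"tz":0.95,"ax":0,"ay":0,"az":0},{"tx":0,"ty":0,"tz":0.95,"ax":0,"ay":0,"az":0},{"tx":0,"ty":0,"tz":0.95,"ax":0,"ay":0,"az":0},{"tx":0,"ty":0,"tz":0.48,"ax":0,"ay":0,"az":0}])

```text
clock: 51.28
eef_pos: [633.6, -78.6, 51.9]
tcp_rot: [-3.14, 0.0, 1.292]
contact_force: [0.2, -0.8, -0.1]
opening: 0.498
grasp_force: 0.0
```

Call:
step_arm(moves=[{"tx":0,"ty":0,"tz":0,"ax":0,"ay":0,"az":0},{"tx":0,"ty":0,"tz":0,"ax":0,"ay":0,"az":0},{"tx":0,"ty":0,"tz":0,"ax":0,"ay":0,"az":0},{"tx":0,"ty":0,"tz":0,"ax":0,"ay":0,"az":0},{"tx":0,"ty":0,"tz":0,"ax":0,"ay":0,"az":0}], gripper=0.1, newtons=30)

```text
clock: 51.9
eef_pos: [634.7, -79.8, 53.1]
tcp_rot: [3.141, -0.0, 1.291]
contact_force: [0.2, -0.2, -0.8]
opening: 0.242
grasp_force: 29.3
```

Call:
step_arm(moves=[{"tx":0,"ty":0,"tz":-0.6,"ax":0,"ay":0,"az":0},{"tx":0,"ty":0,"tz":-1,"ax":0,"ay":0,"az":0},{"tx":0,"ty":0,"tz":-1,"ax":0,"ay":0,"az":0},{"tx":0,"ty":0,"tz":-1,"ax":0,"ay":0,"az":0},{"tx":0,"ty":0,"tz":0,"ax":0,"ay":0,"az":0}])

```text
clock: 52.52
eef_pos: [636.2, -80.0, 145.7]
tcp_rot: [3.137, -0.001, 1.291]
contact_force: [-0.3, -0.5, -0.6]
opening: 0.244
grasp_force: 29.4
```

```bash
python3 -c "
from cal import *
c=F+u*24+np.array([-u[1],u[0]])*(-1.3); print(c)
go(*c,140,1.29)"
```

```text
[ 476.5 -137.5]
clock 52.52 tcp [636.2 -80.  145.7] rpy [ 3.1 -0.   1.3] | az total 0.001 then t total [-4.  -5.5  0.2] q [-0.1  0.5  1.7 -0.   1.   0.1]
```

Call:
step_arm(moves=[{"tx":-0.57,"ty":-0.78,"tz":0,"ax":0,"ay":0,"az":0},{"tx":-0.57,"ty":-0.78,"tz":0,"ax":0,"ay":0,"az":0},{"tx":-0.57,"ty":-0.78,"tz":0,"ax":0,"ay":0,"az":0},{"tx":-0.57,"ty":-0.78,"tz":0,"ax":0,"ay":0,"az":0},{"tx":-0.57,"ty":-0.78,"tz":0,"ax":0,"ay":0,"az":0}])

```text
clock: 53.15
eef_pos: [520.0, -121.5, 142.1]
tcp_rot: [-3.141, 0.0, 1.292]
contact_force: [-0.1, -0.5, -0.5]
opening: 0.246
grasp_force: 29.4
```

Call:
step_arm(moves=[{"tx":-0.57,"ty":-0.78,"tz":0,"ax":0,"ay":0,"az":0},{"tx":-0.54,"ty":-0.78,"tz":0,"ax":0,"ay":0,"az":0},{"tx":0,"ty":0,"tz":0,"ax":0,"ay":0,"az":0}])

```text
clock: 53.52
eef_pos: [474.4, -137.4, 142.2]
tcp_rot: [-3.14, 0.0, 1.29]
contact_force: [0.9, -0.4, -0.6]
opening: 0.247
grasp_force: 29.5
```

Call:
step_arm(moves=[{"tx":0,"ty":0,"tz":0.9,"ax":0,"ay":0,"az":0},{"tx":0,"ty":0,"tz":0.9,"ax":0,"ay":0,"az":0},{"tx":0,"ty":0,"tz":0.9,"ax":0,"ay":0,"az":0},{"tx":0,"ty":0,"tz":0.36,"ax":0,"ay":0,"az":0},{"tx":0,"ty":0,"tz":0,"ax":0,"ay":0,"az":0}])

```text
clock: 54.15
eef_pos: [476.4, -137.2, 65.9]
tcp_rot: [-3.141, -0.0, 1.292]
contact_force: [-0.3, -0.1, 0.3]
opening: 0.246
grasp_force: 29.9
```

Call:
step_arm(moves=[{"tx":0,"ty":0,"tz":0.04,"ax":0,"ay":0,"az":0},{"tx":0,"ty":0,"tz":0,"ax":0,"ay":0,"az":0}])

```text
clock: 54.4
eef_pos: [476.5, -137.4, 65.9]
tcp_rot: [3.141, 0.0, 1.291]
contact_force: [0.5, -0.7, -0.6]
opening: 0.245
grasp_force: 29.9
```

Call:
step_arm(moves=[{"tx":0,"ty":0,"tz":0.04,"ax":0,"ay":0,"az":0},{"tx":0,"ty":0,"tz":0,"ax":0,"ay":0,"az":0}])

```text
clock: 54.65
eef_pos: [476.2, -137.3, 64.5]
tcp_rot: [3.141, 0.0, 1.291]
contact_force: [-0.3, 0.4, -0.6]
opening: 0.24
grasp_force: 29.9
```

Call:
step_arm(moves=[{"tx":0,"ty":0,"tz":0.03,"ax":0,"ay":0,"az":0},{"tx":0,"ty":0,"tz":0,"ax":0,"ay":0,"az":0}])

```text
clock: 54.9
eef_pos: [476.5, -137.4, 64.2]
tcp_rot: [3.141, 0.0, 1.291]
contact_force: [-1.7, 0.2, 8.7]
opening: 0.243
grasp_force: 30.5
```

Call:
step_arm(moves=[{"tx":0,"ty":0,"tz":-0.03,"ax":0,"ay":0,"az":0},{"tx":0,"ty":0,"tz":0,"ax":0,"ay":0,"az":0},{"tx":0,"ty":0,"tz":0,"ax":0,"ay":0,"az":0}], gripper=0.5)

```text
clock: 55.28
eef_pos: [476.1, -137.3, 64.2]
tcp_rot: [-3.141, 0.0, 1.292]
contact_force: [-0.2, -0.7, 0.0]
opening: 0.499
grasp_force: 0.0
```

Call:
step_arm(moves=[{"tx":0,"ty":0,"tz":-0.7,"ax":0,"ay":0,"az":0},{"tx":0,"ty":0,"tz":-1,"ax":0,"ay":0,"az":0},{"tx":0,"ty":0,"tz":-1,"ax":0,"ay":0,"az":0},{"tx":-0.05,"ty":-0.8,"tz":-0.3,"ax":0,"ay":0,"az":0},{"tx":0,"ty":-0.8,"tz":0,"ax":0,"ay":0,"az":0}])

```text
clock: 55.9
eef_pos: [437.3, -127.5, 139.9]
tcp_rot: [3.14, 0.0, 1.291]
contact_force: [-1.3, 0.2, 0.9]
opening: 0.502
grasp_force: 0.0
```

Call:
step_arm(moves=[{"tx":0,"ty":-0.8,"tz":0,"ax":0,"ay":0,"az":0},{"tx":0,"ty":-0.8,"tz":0,"ax":0,"ay":0,"az":0},{"tx":0,"ty":-0.8,"tz":0,"ax":0,"ay":0,"az":0},{"tx":0,"ty":0,"tz":0,"ax":0,"ay":0,"az":0}])

```text
clock: 56.4
eef_pos: [378.5, -110.6, 139.2]
tcp_rot: [-3.141, 0.0, 1.291]
contact_force: [0.3, -0.1, 0.4]
opening: 0.501
grasp_force: 0.0
```

```bash
python3 - <<'E'
from cal import *
wrist(); cal("wrist"); go(380,-110.8,61.2,1.29)
E
```

```text
wrist top z 66.3 circ [ 475.9 -138. ] 11.4 ext x [460.5 489.1] y [-148.9 -122.8] 4006
wrist tab a,b 124.66685588601578 -1.7163294596211527 xy [ 379.9 -109.2   61. ] 1139
wrist jaw a range [35.9 82.6] 3080
clock 56.5 tcp [ 380.5 -111.2  139.5] rpy [3.1 0.  1.3] | az total 0.001 then t total [ 0.  -0.   3.1] q [-0.3  0.2  2.2 -0.   0.8 -0. ]
```

Call:
step_arm(moves=[{"tx":0,"ty":0,"tz":0.9,"ax":0,"ay":0,"az":0},{"tx":0,"ty":0,"tz":0.9,"ax":0,"ay":0,"az":0},{"tx":0,"ty":0,"tz":0.9,"ax":0,"ay":0,"az":0},{"tx":0,"ty":0,"tz":0.42,"ax":0,"ay":0,"az":0},{"tx":0,"ty":0,"tz":0,"ax":0,"ay":0,"az":0}])

```text
clock: 57.12
eef_pos: [379.8, -111.0, 60.9]
tcp_rot: [-3.141, 0.0, 1.291]
contact_force: [0.9, -0.0, 0.7]
opening: 0.496
grasp_force: 0.0
```

Call:
step_arm(moves=[{"tx":0,"ty":0,"tz":0,"ax":0,"ay":0,"az":0},{"tx":0,"ty":0,"tz":0,"ax":0,"ay":0,"az":0},{"tx":0,"ty":0,"tz":0,"ax":0,"ay":0,"az":0},{"tx":0,"ty":0,"tz":0,"ax":0,"ay":0,"az":0},{"tx":0,"ty":0,"tz":0,"ax":0,"ay":0,"az":0}], gripper=0.02, newtons=25)

```text
clock: 57.75
eef_pos: [380.3, -111.1, 61.9]
tcp_rot: [3.14, -0.0, 1.291]
contact_force: [-0.9, 1.0, 7.3]
opening: 0.131
grasp_force: 31.0
```

Call:
step_arm(moves=[{"tx":0,"ty":0.25,"tz":0,"ax":0,"ay":0,"az":0},{"tx":0,"ty":0.25,"tz":0,"ax":0,"ay":0,"az":0},{"tx":0,"ty":0.25,"tz":0,"ax":0,"ay":0,"az":0},{"tx":0,"ty":0.25,"tz":0,"ax":0,"ay":0,"az":0},{"tx":0,"ty":0.16,"tz":0,"ax":0,"ay":0,"az":0}])

```text
clock: 58.38
eef_pos: [408.0, -119.2, 61.9]
tcp_rot: [3.141, 0.0, 1.291]
contact_force: [-2.7, -0.2, 8.6]
opening: 0.136
grasp_force: 31.3
```

Call:
step_arm(moves=[{"tx":0,"ty":0.04,"tz":0,"ax":0,"ay":0,"az":0},{"tx":0,"ty":0,"tz":0,"ax":0,"ay":0,"az":0}])

```text
clock: 58.62
eef_pos: [409.0, -119.5, 61.9]
tcp_rot: [3.14, 0.0, 1.291]
contact_force: [-2.1, -0.8, 7.0]
opening: 0.129
grasp_force: 31.0
```

Call:
step_arm(moves=[{"tx":0,"ty":0.04,"tz":0,"ax":0,"ay":0,"az":0},{"tx":0,"ty":0,"tz":0,"ax":0,"ay":0,"az":0}])

```text
clock: 58.88
eef_pos: [409.8, -119.7, 61.9]
tcp_rot: [3.141, 0.0, 1.291]
contact_force: [-1.7, -1.3, 7.6]
opening: 0.135
grasp_force: 31.1
```

Call:
step_arm(moves=[{"tx":0,"ty":0.04,"tz":0,"ax":0,"ay":0,"az":0},{"tx":0,"ty":0,"tz":0,"ax":0,"ay":0,"az":0}])

```text
clock: 59.12
eef_pos: [410.6, -119.9, 61.9]
tcp_rot: [3.141, 0.0, 1.291]
contact_force: [-2.6, -1.2, 8.2]
opening: 0.136
grasp_force: 31.2
```

Call:
step_arm(moves=[{"tx":0,"ty":0.04,"tz":0,"ax":0,"ay":0,"az":0},{"tx":0,"ty":0,"tz":0,"ax":0,"ay":0,"az":0}])

```text
clock: 59.38
eef_pos: [410.6, -120.0, 61.9]
tcp_rot: [-3.14, 0.0, 1.291]
contact_force: [-5.9, -0.2, 12.8]
opening: 0.134
grasp_force: 31.9
```

Call:
step_arm(moves=[{"tx":0,"ty":0.03,"tz":0,"ax":0,"ay":0,"az":0},{"tx":0,"ty":0,"tz":0,"ax":0,"ay":0,"az":0}])

```text
clock: 59.62
eef_pos: [410.7, -120.0, 61.9]
tcp_rot: [-3.139, 0.0, 1.291]
contact_force: [-7.6, 0.6, 16.7]
opening: 0.135
grasp_force: 32.3
```

Call:
step_arm(moves=[{"tx":0,"ty":0.03,"tz":0,"ax":0,"ay":0,"az":0},{"tx":0,"ty":0,"tz":0,"ax":0,"ay":0,"az":0}])

```text
clock: 59.88
eef_pos: [410.8, -120.0, 61.9]
tcp_rot: [-3.138, 0.0, 1.291]
contact_force: [-10.2, 1.1, 20.1]
opening: 0.134
grasp_force: 32.9
```

Call:
step_arm(moves=[{"tx":0,"ty":-0.1,"tz":0,"ax":0,"ay":0,"az":0},{"tx":0,"ty":-0.3,"tz":0,"ax":0,"ay":0,"az":0},{"tx":0,"ty":-0.3,"tz":0,"ax":0,"ay":0,"az":0},{"tx":0,"ty":-0.3,"tz":0,"ax":0,"ay":0,"az":0},{"tx":0,"ty":-0.2,"tz":0,"ax":0,"ay":0,"az":0}])

```text
clock: 60.5
eef_pos: [384.5, -112.3, 61.9]
tcp_rot: [3.139, 0.0, 1.291]
contact_force: [0.7, -1.7, 7.0]
opening: 0.138
grasp_force: 31.0
```

Call:
step_arm(moves=[{"tx":0,"ty":0,"tz":0,"ax":0,"ay":0,"az":0},{"tx":0,"ty":0,"tz":0,"ax":0,"ay":0,"az":0},{"tx":0,"ty":0,"tz":0,"ax":0,"ay":0,"az":0},{"tx":0,"ty":0,"tz":0,"ax":0,"ay":0,"az":0}], gripper=0.5)

```text
clock: 61.0
eef_pos: [383.9, -112.1, 61.2]
tcp_rot: [-3.141, 0.0, 1.291]
contact_force: [0.4, 0.2, -0.7]
opening: 0.501
grasp_force: 0.0
```

Call:
step_arm(moves=[{"tx":0,"ty":0,"tz":-0.7,"ax":0,"ay":0,"az":0},{"tx":0,"ty":0,"tz":-1,"ax":0,"ay":0,"az":0},{"tx":0,"ty":0,"tz":-1,"ax":0,"ay":0,"az":0},{"tx":0,"ty":0,"tz":-0.6,"ax":0,"ay":0,"az":0},{"tx":0,"ty":0,"tz":0,"ax":0,"ay":0,"az":0}])

```text
clock: 61.62
eef_pos: [384.7, -112.4, 144.5]
tcp_rot: [3.139, 0.0, 1.291]
contact_force: [0.2, 0.7, -0.5]
opening: 0.498
grasp_force: 0.0
```

```bash
python3 - <<'E'
from cal import *
wrist(); cal("wrist"); go(484,-140,65,1.29)
E
```

```text
wrist top z 66.2 circ [ 484.6 -141. ] 11.4 ext x [469.5 498.1] y [-152.2 -125.6] 3817
wrist tab a,b 120.49186139703873 -1.569382072455915 xy [ 383.9 -110.5   61. ] 1090
wrist jaw a range [27.9 78.3] 2959
clock 61.73 tcp [ 383.8 -112.1  143.4] rpy [-3.1  0.   1.3] | az total 0.001 then t total [0.  4.2 3.1] q [-0.3  0.2  2.2 -0.   0.8 -0. ]
```

Call:
step_arm(moves=[{"tx":0,"ty":0.84,"tz":0,"ax":0,"ay":0,"az":0},{"tx":0,"ty":0.84,"tz":0,"ax":0,"ay":0,"az":0},{"tx":0,"ty":0.84,"tz":0,"ax":0,"ay":0,"az":0},{"tx":0,"ty":0.83,"tz":0,"ax":0,"ay":0,"az":0},{"tx":0,"ty":0.83,"tz":0,"ax":0,"ay":0,"az":0}])

```text
clock: 62.35
eef_pos: [484.4, -141.0, 142.4]
tcp_rot: [-3.139, -0.0, 1.291]
contact_force: [0.3, 0.9, -0.0]
opening: 0.498
grasp_force: 0.0
```

Call:
step_arm(moves=[{"tx":0,"ty":0,"tz":0.9,"ax":0,"ay":0,"az":0},{"tx":0,"ty":0,"tz":0.9,"ax":0,"ay":0,"az":0},{"tx":0,"ty":0,"tz":0.9,"ax":0,"ay":0,"az":0},{"tx":0,"ty":0,"tz":0.44,"ax":0,"ay":0,"az":0},{"tx":0,"ty":0,"tz":0,"ax":0,"ay":0,"az":0}])

```text
clock: 62.98
eef_pos: [483.6, -140.7, 64.2]
tcp_rot: [-3.139, -0.0, 1.291]
contact_force: [0.1, -0.0, 0.6]
opening: 0.5
grasp_force: 0.0
```

Call:
step_arm(moves=[{"tx":0,"ty":0,"tz":0,"ax":0,"ay":0,"az":0},{"tx":0,"ty":0,"tz":0,"ax":0,"ay":0,"az":0},{"tx":0,"ty":0,"tz":0,"ax":0,"ay":0,"az":0},{"tx":0,"ty":0,"tz":0,"ax":0,"ay":0,"az":0}], gripper=0.1, newtons=30)

```text
clock: 63.48
eef_pos: [484.8, -141.1, 65.8]
tcp_rot: [3.141, 0.0, 1.291]
contact_force: [-0.9, -0.2, 3.0]
opening: 0.244
grasp_force: 29.7
```

Call:
step_arm(moves=[{"tx":0,"ty":0,"tz":-0.6,"ax":0,"ay":0,"az":0},{"tx":0,"ty":0,"tz":-0.95,"ax":0,"ay":0,"az":0},{"tx":0,"ty":0,"tz":-0.95,"ax":0,"ay":0,"az":0},{"tx":0,"ty":0,"tz":-0.95,"ax":0,"ay":0,"az":0},{"tx":0,"ty":0,"tz":-0.95,"ax":0,"ay":0,"az":0}])

```text
clock: 64.1
eef_pos: [484.3, -140.9, 177.0]
tcp_rot: [3.141, 0.0, 1.291]
contact_force: [0.4, -0.8, -0.4]
opening: 0.241
grasp_force: 29.5
```

```bash
python3 -c "
from h import *
go(478,319.8,175,1.29)"
```

```text
clock 64.1 tcp [ 484.3 -140.9  177. ] rpy [3.141 0.    1.291] | az total 0.001 then t total [17.64 -5.35  0.08] q [-0.29  0.26  1.96 -0.    0.91 -0.01]
```

Call:
step_arm(moves=[{"tx":0.98,"ty":-0.3,"tz":0,"ax":0,"ay":0,"az":0},{"tx":0.98,"ty":-0.3,"tz":0,"ax":0,"ay":0,"az":0},{"tx":0.98,"ty":-0.3,"tz":0,"ax":0,"ay":0,"az":0},{"tx":0.98,"ty":-0.3,"tz":0,"ax":0,"ay":0,"az":0},{"tx":0.98,"ty":-0.3,"tz":0,"ax":0,"ay":0,"az":0}])

```text
clock: 64.72
eef_pos: [482.1, -12.1, 176.2]
tcp_rot: [3.141, -0.0, 1.291]
contact_force: [0.8, 0.3, -1.9]
opening: 0.24
grasp_force: 29.5
```

Call:
step_arm(moves=[{"tx":0.98,"ty":-0.3,"tz":0,"ax":0,"ay":0,"az":0},{"tx":0.98,"ty":-0.3,"tz":0,"ax":0,"ay":0,"az":0},{"tx":0.98,"ty":-0.3,"tz":0,"ax":0,"ay":0,"az":0},{"tx":0.98,"ty":-0.3,"tz":0,"ax":0,"ay":0,"az":0},{"tx":0.98,"ty":-0.3,"tz":0,"ax":0,"ay":0,"az":0}])

```text
clock: 65.35
eef_pos: [479.8, 116.0, 176.2]
tcp_rot: [3.141, -0.0, 1.291]
contact_force: [0.7, 0.2, -0.4]
opening: 0.243
grasp_force: 29.5
```

Call:
step_arm(moves=[{"tx":0.98,"ty":-0.3,"tz":0,"ax":0,"ay":0,"az":0},{"tx":0.98,"ty":-0.3,"tz":0,"ax":0,"ay":0,"az":0},{"tx":0.98,"ty":-0.3,"tz":0,"ax":0,"ay":0,"az":0},{"tx":0.98,"ty":-0.3,"tz":0,"ax":0,"ay":0,"az":0},{"tx":0.98,"ty":-0.3,"tz":0,"ax":0,"ay":0,"az":0}])

```text
clock: 65.97
eef_pos: [477.4, 244.1, 176.2]
tcp_rot: [3.141, -0.0, 1.292]
contact_force: [-0.5, -0.9, -1.4]
opening: 0.247
grasp_force: 29.5
```

Call:
step_arm(moves=[{"tx":0.98,"ty":-0.28,"tz":0,"ax":0,"ay":0,"az":0},{"tx":0.98,"ty":-0.28,"tz":0,"ax":0,"ay":0,"az":0},{"tx":0.98,"ty":-0.28,"tz":0,"ax":0,"ay":0,"az":0},{"tx":0,"ty":0,"tz":0,"ax":0,"ay":0,"az":0}])

```text
clock: 66.47
eef_pos: [477.7, 321.1, 176.1]
tcp_rot: [3.141, -0.001, 1.293]
contact_force: [0.0, -0.9, -0.4]
opening: 0.246
grasp_force: 29.5
```

```bash
python3 - <<'E'
from cal import *
knobs(("top",),box=(380,600,100,420));go(478,319.8,60,1.29)
E
```

```text
top top z 68.9 head top [501.5 191.7] circ [501.5 191.9] 10.7 foot x,y [481.  522.5 168.3 211.7] 409
top top z 64.8 head top [488.  261.1] circ [486.3 260.4] 10.3 foot x,y [470.1 505.2 241.2 275.5] 287
clock 66.53 tcp [477.5 320.  175.9] rpy [ 3.1 -0.   1.3] | az total 0.002 then t total [-0.   0.   4.6] q [ 0.6  0.4  1.8 -0.   1.   0.9]
```

Call:
step_arm(moves=[{"tx":0,"ty":0,"tz":1,"ax":0,"ay":0,"az":0},{"tx":0,"ty":0,"tz":1,"ax":0,"ay":0,"az":0},{"tx":0,"ty":0,"tz":1,"ax":0,"ay":0,"az":0},{"tx":0,"ty":0,"tz":1,"ax":0,"ay":0,"az":0},{"tx":0,"ty":0,"tz":0.6,"ax":0,"ay":0,"az":0}])

```text
clock: 67.15
eef_pos: [477.3, 318.5, 59.5]
tcp_rot: [-3.141, 0.001, 1.291]
contact_force: [-0.4, 0.1, -1.2]
opening: 0.243
grasp_force: 29.5
```

Call:
step_arm(moves=[{"tx":0,"ty":0,"tz":0.05,"ax":0,"ay":0,"az":0},{"tx":0,"ty":0,"tz":0,"ax":0,"ay":0,"az":0}])

```text
clock: 67.4
eef_pos: [478.0, 319.7, 59.7]
tcp_rot: [3.141, -0.0, 1.291]
contact_force: [0.5, 0.0, -0.1]
opening: 0.244
grasp_force: 30.0
```

Call:
step_arm(moves=[{"tx":0,"ty":0,"tz":0.03,"ax":0,"ay":0,"az":0},{"tx":0,"ty":0,"tz":0,"ax":0,"ay":0,"az":0}])

```text
clock: 67.65
eef_pos: [477.9, 319.9, 58.8]
tcp_rot: [3.141, -0.001, 1.292]
contact_force: [-0.9, 0.3, -0.4]
opening: 0.245
grasp_force: 30.0
```

Call:
step_arm(moves=[{"tx":0,"ty":0,"tz":0.03,"ax":0,"ay":0,"az":0},{"tx":0,"ty":0,"tz":0,"ax":0,"ay":0,"az":0}])

```text
clock: 67.9
eef_pos: [478.1, 320.0, 58.2]
tcp_rot: [3.141, -0.001, 1.291]
contact_force: [-0.6, -1.5, 4.9]
opening: 0.248
grasp_force: 30.4
```

Call:
step_arm(moves=[{"tx":0,"ty":0,"tz":-0.02,"ax":0,"ay":0,"az":0},{"tx":0,"ty":0,"tz":0,"ax":0,"ay":0,"az":0},{"tx":0,"ty":0,"tz":0,"ax":0,"ay":0,"az":0}], gripper=0.5)

```text
clock: 68.28
eef_pos: [477.7, 319.7, 57.9]
tcp_rot: [-3.142, 0.0, 1.291]
contact_force: [-0.5, 0.1, -0.5]
opening: 0.5
grasp_force: 0.0
```

Call:
step_arm(moves=[{"tx":0,"ty":0,"tz":-0.7,"ax":0,"ay":0,"az":0},{"tx":0,"ty":0,"tz":-1,"ax":0,"ay":0,"az":0},{"tx":0,"ty":0,"tz":-1,"ax":0,"ay":0,"az":0},{"tx":0,"ty":0,"tz":-1,"ax":0,"ay":0,"az":0},{"tx":-0.98,"ty":0.06,"tz":-0.3,"ax":0,"ay":0,"az":0}])

```text
clock: 68.9
eef_pos: [473.6, 296.7, 160.6]
tcp_rot: [3.139, -0.003, 1.293]
contact_force: [0.5, 0.3, -0.1]
opening: 0.499
grasp_force: 0.0
```

Call:
step_arm(moves=[{"tx":-0.98,"ty":0.06,"tz":0,"ax":0,"ay":0,"az":0},{"tx":-0.98,"ty":0.06,"tz":0,"ax":0,"ay":0,"az":0},{"tx":-0.98,"ty":0.06,"tz":0,"ax":0,"ay":0,"az":0},{"tx":-0.98,"ty":0.06,"tz":0,"ax":0,"ay":0,"az":0},{"tx":-0.98,"ty":0.06,"tz":0,"ax":0,"ay":0,"az":0}])

```text
clock: 69.53
eef_pos: [445.0, 174.0, 157.5]
tcp_rot: [-3.141, 0.001, 1.291]
contact_force: [0.6, 0.6, 0.8]
opening: 0.501
grasp_force: 0.0
```

Call:
step_arm(moves=[{"tx":-0.98,"ty":0.07,"tz":0,"ax":0,"ay":0,"az":0},{"tx":-0.98,"ty":0.07,"tz":0,"ax":0,"ay":0,"az":0},{"tx":-0.98,"ty":0.07,"tz":0,"ax":0,"ay":0,"az":0},{"tx":-0.98,"ty":0.07,"tz":0,"ax":0,"ay":0,"az":0},{"tx":-0.98,"ty":0.07,"tz":0,"ax":0,"ay":0,"az":0}])

```text
clock: 70.15
eef_pos: [419.3, 54.1, 157.6]
tcp_rot: [-3.141, 0.0, 1.291]
contact_force: [-0.6, -0.1, -0.9]
opening: 0.502
grasp_force: 0.0
```

Call:
step_arm(moves=[{"tx":-0.98,"ty":0.07,"tz":0,"ax":0,"ay":0,"az":0},{"tx":-0.98,"ty":0.07,"tz":0,"ax":0,"ay":0,"az":0},{"tx":-0.98,"ty":0.07,"tz":0,"ax":0,"ay":0,"az":0},{"tx":-0.98,"ty":0.07,"tz":0,"ax":0,"ay":0,"az":0},{"tx":-0.98,"ty":0.07,"tz":0,"ax":0,"ay":0,"az":0}])

```text
clock: 70.78
eef_pos: [393.8, -65.8, 157.6]
tcp_rot: [-3.141, 0.0, 1.291]
contact_force: [0.2, -0.1, 0.9]
opening: 0.5
grasp_force: 0.0
```

Call:
step_arm(moves=[{"tx":-0.98,"ty":0.06,"tz":0,"ax":0,"ay":0,"az":0},{"tx":-0.98,"ty":0.06,"tz":0,"ax":0,"ay":0,"az":0},{"tx":0,"ty":0,"tz":0,"ax":0,"ay":0,"az":0}])

```text
clock: 71.15
eef_pos: [383.2, -113.6, 157.6]
tcp_rot: [-3.141, 0.0, 1.289]
contact_force: [0.4, 0.3, 0.9]
opening: 0.501
grasp_force: 0.0
```

```bash
python3 - <<'E'
from cal import *
cal("wrist"); knobs(("top",),box=(380,600,100,420)); go(384.2,-112.2,61.2,1.29)
E
```

```text
wrist tab a,b 120.39841452694611 -1.4797797313015346 xy [ 383.9 -110.6   60.9] 1001
wrist jaw a range [59.3 78.4] 2542
top top z 68.4 head top [501.2 191.7] circ [501.1 191.5] 10.8 foot x,y [480.9 522.4 168.5 213.3] 413
top top z 64.9 head top [487.6 260.3] circ [487.2 260. ] 10.6 foot x,y [470.1 505.2 241.4 275.7] 285
top top z 61.0 head top [476.9 319.7] circ [477.  318.9] 10.3 foot x,y [462.8 489.9 304.5 326.4] 199
clock 71.25 tcp [ 383.8 -112.4  157.8] rpy [-3.1 -0.   1.3] | az total -0.0 then t total [0.  0.  3.9] q [-0.3  0.1  2.2  0.   0.8 -0. ]
```

Call:
step_arm(moves=[{"tx":0,"ty":0,"tz":1,"ax":0,"ay":0,"az":0},{"tx":0,"ty":0,"tz":1,"ax":0,"ay":0,"az":0},{"tx":0,"ty":0,"tz":1,"ax":0,"ay":0,"az":0},{"tx":0,"ty":0,"tz":0.86,"ax":0,"ay":0,"az":0},{"tx":0,"ty":0,"tz":0,"ax":0,"ay":0,"az":0}])

```text
clock: 71.88
eef_pos: [383.3, -111.4, 60.5]
tcp_rot: [-3.138, -0.0, 1.292]
contact_force: [-0.3, 0.5, 0.8]
opening: 0.499
grasp_force: 0.0
```

Call:
step_arm(moves=[{"tx":0,"ty":0,"tz":0,"ax":0,"ay":0,"az":0},{"tx":0,"ty":0,"tz":0,"ax":0,"ay":0,"az":0},{"tx":0,"ty":0,"tz":0,"ax":0,"ay":0,"az":0},{"tx":0,"ty":0,"tz":0,"ax":0,"ay":0,"az":0},{"tx":0,"ty":0,"tz":0,"ax":0,"ay":0,"az":0}], gripper=0.02, newtons=25)

```text
clock: 72.5
eef_pos: [385.0, -112.3, 62.3]
tcp_rot: [3.14, -0.0, 1.291]
contact_force: [-1.3, 2.5, 8.1]
opening: 0.137
grasp_force: 31.2
```

Call:
step_arm(moves=[{"tx":0,"ty":0.4,"tz":0,"ax":0,"ay":0,"az":0},{"tx":0,"ty":0.5,"tz":0,"ax":0,"ay":0,"az":0},{"tx":0,"ty":0.5,"tz":0,"ax":0,"ay":0,"az":0},{"tx":0,"ty":0.5,"tz":0,"ax":0,"ay":0,"az":0},{"tx":0,"ty":0.34,"tz":0,"ax":0,"ay":0,"az":0}])

```text
clock: 73.12
eef_pos: [439.1, -128.0, 62.3]
tcp_rot: [3.14, 0.0, 1.291]
contact_force: [-2.5, 0.7, 7.2]
opening: 0.134
grasp_force: 31.2
```

Call:
step_arm(moves=[{"tx":0,"ty":0.06,"tz":0,"ax":0,"ay":0,"az":0},{"tx":0,"ty":0,"tz":0,"ax":0,"ay":0,"az":0}])

```text
clock: 73.38
eef_pos: [440.7, -128.5, 62.3]
tcp_rot: [3.139, 0.0, 1.291]
contact_force: [1.1, -0.7, 5.9]
opening: 0.136
grasp_force: 30.8
```

Call:
step_arm(moves=[{"tx":0,"ty":0.05,"tz":0,"ax":0,"ay":0,"az":0},{"tx":0,"ty":0,"tz":0,"ax":0,"ay":0,"az":0}])

```text
clock: 73.62
eef_pos: [441.2, -128.7, 62.3]
tcp_rot: [3.141, 0.0, 1.291]
contact_force: [-1.5, 0.4, 8.0]
opening: 0.132
grasp_force: 31.2
```

Call:
step_arm(moves=[{"tx":0,"ty":0.04,"tz":0,"ax":0,"ay":0,"az":0},{"tx":0,"ty":0,"tz":0,"ax":0,"ay":0,"az":0}])

```text
clock: 73.88
eef_pos: [441.3, -128.7, 62.3]
tcp_rot: [-3.141, 0.0, 1.291]
contact_force: [-4.7, 0.5, 13.3]
opening: 0.134
grasp_force: 31.9
```

Shut: the arm stopped where I expected. I'll press a little more, back off to unload it, then release and retreat.

Call:
step_arm(moves=[{"tx":0,"ty":0.05,"tz":0,"ax":0,"ay":0,"az":0},{"tx":0,"ty":0,"tz":0,"ax":0,"ay":0,"az":0}])

```text
clock: 74.12
eef_pos: [441.3, -128.7, 62.3]
tcp_rot: [-3.139, 0.0, 1.291]
contact_force: [-8.7, 2.3, 18.4]
opening: 0.131
grasp_force: 32.7
```

Call:
step_arm(moves=[{"tx":0,"ty":0,"tz":0,"ax":0,"ay":0,"az":0},{"tx":0,"ty":0,"tz":0,"ax":0,"ay":0,"az":0},{"tx":0,"ty":0,"tz":0,"ax":0,"ay":0,"az":0},{"tx":0,"ty":0,"tz":0,"ax":0,"ay":0,"az":0}], gripper=0.5)

```text
clock: 74.62
eef_pos: [443.2, -129.1, 61.5]
tcp_rot: [3.142, 0.0, 1.291]
contact_force: [0.3, -0.3, 0.5]
opening: 0.498
grasp_force: 0.0
```

Call:
step_arm(moves=[{"tx":0,"ty":-0.05,"tz":-0.5,"ax":0,"ay":0,"az":0},{"tx":0,"ty":0,"tz":-1,"ax":0,"ay":0,"az":0},{"tx":0,"ty":0,"tz":-1,"ax":0,"ay":0,"az":0},{"tx":0,"ty":0,"tz":-1,"ax":0,"ay":0,"az":0},{"tx":0,"ty":0,"tz":-1,"ax":0,"ay":0,"az":0}])

```text
clock: 75.25
eef_pos: [441.8, -128.8, 175.7]
tcp_rot: [3.141, 0.0, 1.291]
contact_force: [0.0, 0.1, -0.0]
opening: 0.503
grasp_force: 0.0
```

Call:
step_arm(moves=[{"tx":0,"ty":-0.8,"tz":-0.5,"ax":0,"ay":0,"az":0},{"tx":0,"ty":-0.8,"tz":0,"ax":0,"ay":0,"az":0},{"tx":0,"ty":0,"tz":0,"ax":0,"ay":0,"az":0}])

```text
clock: 75.62
eef_pos: [402.5, -117.5, 187.2]
tcp_rot: [3.141, 0.0, 1.291]
contact_force: [-0.1, 0.2, -0.2]
opening: 0.499
grasp_force: 0.0
```

```bash
python3 - <<'E'
from cal import *
cal("wrist"); cal("top"); knobs(("top",),box=(380,600,100,420))
p,d,ci=grab("side"); cv2.imwrite("pics/s9.png",cv2.convertScaleAbs(p[:,:,::-1],alpha=1.4))
X=cloud(ci,d)
for nm,(x,y) in dict(w1=(735,-33),w2=(756,-140),dish=(447.5,-39.5),jar=(698,-303)).items():
    p2,d2,c2=grab("top");T=cloud(c2,d2);m=(np.hypot(T[...,0]-x,T[...,1]-y)<45)&(T[...,2]>8)&(T[...,2]<120);P=T[m];print(nm,P[P[:,2]>np.percentile(P[:,2],98)-14].mean(0))
E
```

```text
wrist jaw a range [ 8.4 67. ] 1280
top jaw a range [ 8.5 19.9] 119
top top z 68.2 head top [500.8 192.2] circ [501.4 191.8] 10.8 foot x,y [479.4 522.4 168.3 213.3] 414
top top z 65.6 head top [486.8 260.5] circ [485.9 260.5] 10.4 foot x,y [470.1 505.2 241.1 275.9] 286
top top z 61.3 head top [477.  318.8] circ [477.2 319. ] 10.5 foot x,y [462.8 489.9 303.9 325.6] 200
w1 [734.9 -31.9  50.3]
w2 [ 755.7 -138.9   50.5]
dish [446.2 -39.8  20.8]
jar [ 699.  -300.3   83.4]
```

View pics/s9.png

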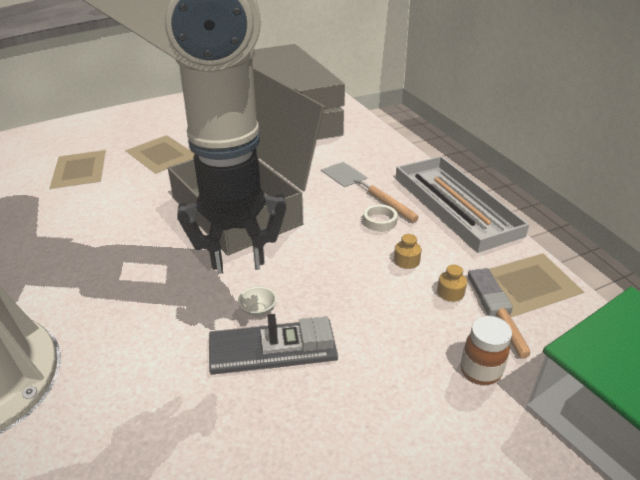

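The caliper is shut at (300,335), the lid is open, and all three knobs stand in the case. The dish, jar and weights haven't moved, and the arm is clear of everything.

```bash
python3 -c "
from rig import workorder
print(workorder.sign_off())"
```

```text
the job is handed in; nothing more can be done
None
```

The job is done and handed in: the lid lies open on its stop, the 48, 40 and 32 mm knobs (the only ones there) were each pressed in the caliper in that order and now stand upright in the case, the empty caliper is shut, and the dish, jar and weights are where they were.

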